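# Stow a mincer plate in its storage rack

## Task

Put the round mincer plate away in its white storage rack: swing the steel latch right out to the side, push the plate along the deck and over the raised lip so that it drops flat into the pocket, then swing the latch fully back over the plate. Push the plate, do not pick it up, and leave the timer, the jars and the pepper mill where they stand.

Things in the scene. Friction and masses are not known exactly. Their poses are not given: they have to be found in the camera images.
- rack: white plastic storage rack, 300 x 156 x 24 mm, fixed to the bench. Origin: centre of its underside, on the bench. x axis: the way the plate is pushed; y to the left of that; z up. Along x it has a flat deck, a raised lip, a sunk pocket and an end wall (x +132 to +150 mm, 24 mm high).
- deck (a point): on the middle of the loading deck's top, 16 mm above the bench, at rack x = -72 mm, y = 0; axes as the rack's. The deck is flat from rack x -150 to +6 mm, between two curbs (24 mm above the bench) that stand 144 mm apart
- lip (a point): middle of the lip's crest (a steel strip), at rack x = +19 mm, y = 0, 21 mm above the bench (5 mm above the deck); axes as the rack's. The lip slopes up from x = +6 to +16 mm, is level to +22 mm, then drops sheer into the pocket. Walls beside lip and pocket: 112 mm apart, 24 mm above the bench, from x = +2 mm on, entry corners rounded
- pocket (a point): centre of the pocket's floor, at rack x = +77 mm, y = 0, 4 mm above the bench; axes as the rack's. The pocket is 110 mm long (rack x +22 to +132 mm), 112 mm wide, 17 mm deep below the lip's crest
- plate_center (a point): centre (half-way up) of the loose mincer plate: a round flat steel disc, 100 mm across, 12 mm thick, 0.3 to 0.6 kg, with dark round holes. It starts flat on the rack's deck, a little to either side of the middle. Its edge can be pushed, also with two parted fingers. z is its upward face normal
- latch_arm (a joint): latch angle: 0 = shut against its stop, arm along the rack's middle over the pocket, free end to -x; grows as the free end swings to the rack's +y side; 1.57 = square to the rack, clear; limit 1.75. Upright pivot at rack x +141 mm, y 0. Turns lightly (0.6 N at the stud), stays where left. Arm 16 mm wide, 27 to 33 mm above the bench; over the pocket it blocks the plate
- latch_stud (a point): middle of the exposed black upright stud at the latch's free end, 75 mm from the pivot; the stud is 13 mm thick (16 mm at its head), reaches from 33 to 65 mm above the bench, and this point is 47 mm above the bench. At angle 0 it lies on the pivot's -x side in the rack's frame
- kitchen_timer: white kitchen timer, 68 mm across, 50 mm high, standing beside the rack; origin under its centre; a bystander
- mill: wooden pepper mill, 58 mm across, 160 mm high; origin under its centre; a bystander
- jar_a: spice jar with red cap, 45 mm across, 106 mm high; origin under its centre; a bystander
- jar_b: another such spice jar, 45 mm across, 106 mm high; origin under its centre; a bystander
Mind the look-alikes: they are no part of the job. Leave any yellow look-alike of the part that bears plate_center alone.

How it is judged:
On the way, in this order (a step that is already met when the one before it is completed fails the run):
1. the latch is swung out of the way (beyond about 60 degrees) (value of joint latch_arm above 1.05 rad), for 0.2 s.
2. the plate lies flat on the floor of the pocket (horizontal distance between plate_center and pocket below 0.01 m and z of plate_center in the frame of pocket below 0.0085 m and angle between plate_center's own z axis and vertical below 0.05 rad), for 0.2 s.
At the end, for the whole second after the job is handed in: The plate lies flat (within 3 degrees) on the floor of the pocket, its centre within 10 mm of the pocket's centre and no more than 2.5 mm above its resting height, and the latch is shut over it (within 0.15 rad of its stop) and at rest (all of step 2 and value of joint latch_arm below 0.15 rad and velocity of joint latch_arm between -0.05 and 0.05 rad/s); the robot touches nothing.
It fails at once if the plate is picked up (its centre more than 60 mm above the bench) (height (world z) of plate_center above 0.06 m).
It fails at once if the plate is stood on edge or flipped (angle between plate_center's own z axis and vertical above 0.7 rad).
It fails at once if the timer, a jar or the pepper mill is shifted by more than 30 mm (distance of any of kitchen_timer, mill, jar_a, jar_b from where it was at the start of the episode above 0.03 m).
It also fails if it takes over 64 s, if anything falls off the work surface, if the arm or the gripper's body presses on something with over 40 N, if the wrist force passes 120 N, or if a joint passes its speed limit or range.

## Robot

A 6-joint arm with a two-finger parallel gripper is mounted at the origin on a cart in front of the work surface, level with it; the furniture and walls round the work are solid. World frame = base frame: x ahead of the robot, y to its left, z up, the work surface at z = 0. Lengths are in m, angles in rad, forces in N, time in s.
With the tool pointing down it reaches from about 0.275 to 0.85 m from the base axis. Payload 5.2 kg.
Tool frame: the origin (TCP) lies at the very end of the fingers, on their centre line; the grasp point (between the pads) lies 19 mm behind it; z points along the fingers, y is the direction in which the jaws open and shut (so a half turn about z gives the same grasp; the last joint's range is limited). The gripper opens to 85 mm and grips with 20 to 120 N. Pads are 22 mm wide; open, the fingers measure 114 mm over their backs; the gripper's body (76 mm by 85 mm) begins 54 mm behind the grasp point. The pads swing forward as they close: fully open they stand 13 mm farther back than shut.
Start: joints at [-1.392, 0.259, 1.535, -0, 1.348, -0.203], TCP at [0.205, -0.51, 0.231] pointing down, gripper open.
Joint ranges: [-3.14, 3.14], [-0.91, 2.08], [0.19, 2.58], [-1.22, 4.36], [0.22, 2.71], [-3.12, 3.12]. Speed limits (rad/s): [2.57, 2.57, 3.14, 3.14, 3.14, 3.14].

## Interface

Orientations are given as a unit quaternion [x, y, z, w].
In Python, from workcell import robot, snapshot, masks_of, spot_point gives the robot as it stands. The module is installed in compiled form; this text tells all that it offers.
- The arm moves only by the tool step_arm, never from a script. Its argument "moves" is a list of rows, each an object of numbers: "hand": the finger opening in cm, from 0 to 8.54; "x", "y", "z": the shift along the world's x, y, z in cm; "ax", "ay", "az": the turn, a rotation vector about the world's x, y, z in rad. A call has 1 to 8 rows; each row is the pose to reach, as a shift and turn from the pose measured when the call began; what a row does not reach only later rows make up. A row lasts 1/12 s, in which the tool goes at most 41.7 mm and 7.16 degrees, less where a joint would pass 70% of its speed; a pose out of reach is approached as far as the arm can. A call with a gripper value outside its range is refused whole. The fingers move at their own pace and stop on an object; the grip force is fixed at half the most. Time passes only in rows, so rows that repeat a pose let the fingers close. It gives the time, the measured TCP pose, the force and the opening at its end, in the units of the state.
- robot.state(): the state, without advancing time (a new reading comes with each control period).
- snapshot(name): name is "scene" or "top"; returns a dict with "image" (480x640x3 uint8, red, green, blue), "depth" (480x640 float32, m along the optical axis (not along the pixel's ray), 0 where there is no reading), "vfov" (degrees; the focal length in pixels is half the picture's height over the tangent of half this angle, whatever the lens; pixels are square), "cx", "cy" (the principal point, pixels), "R" (3x3) and "t" (3): a world point X has camera coordinates R X + t. Camera axes: x right, y down, z forward; pixel columns grow to the right and rows downward; lengths in m; the calibration is good to about 2 mm. A picture is of the moment at which its call begins.
- robot.finish_job(): hands the job in, once; it reports no verdict.
Trained networks look in a picture, given as the dict that the camera call returned (one of the last four; its "shot" number tells which), for a name from the list of things; names that differ only in an ending like _2 or _b are one class to them, and where a whole thing is asked for, a point or a joint stands for the part that bears it (a point fixed in the world has none). Each returns a list of dicts, best first, with "conf" (0 to 1); they miss things now and then, are a little off and sometimes report something else, mostly with a low value. They report only what shows in the picture. A call takes as long as a camera call. They do not tell look-alikes from the thing itself.
- masks_of(name, picture): "mask" (480x640 bool, what is visible of it) and "rect" ([left, top, width, height] in pixels, round what is visible of it).
- spot_point(name, picture): "position" ([row, column] in pixels: a listed point, or the origin of a listed thing).
The state is a dict: "clock": time; "joint_pos": joint angles; "qvel": joint speeds; "joint_efforts": joint torques, N m; "tool_pos": TCP position; "tcp_rot": TCP orientation; "ft_force": force on the tool from outside, world axes, zero at the start; "wrist_torque": the same for the moment, N m; "grip_width": finger opening in m.
Only numpy, scipy, OpenCV 4.12 (cv2) and the standard library are available. Lean on these libraries where they do the work, as an engineer would, in place of code of your own. Each camera call takes 0.05 s, during which the arm holds its last target.

## Working session

There is one attempt and no reset: what is moved stays moved. The work goes in short steps, Python scripts to look and compute and a tool call to move; the robot and the scene stay as the last step left them, time stands still between calls to the robot, and variables do not carry over. Pictures are saved under pics/ and viewed, and the job is handed in when it is done.

Besides the shell and the picture viewer there is one more tool, called after ">>>" in YAML: its name, and indented under it one key for each argument. step_arm: Moves the arm, as the interface text tells. Its arguments: {"type":"object","properties":{"moves":{"type":"array"}},"required":["moves"]}

```bash
mkdir -p pics; cat > h.py <<'E'
import numpy as np, cv2
from workcell import robot, snapshot, masks_of, spot_point
def save(p,n): cv2.imwrite(f'pics/{n}.png',p['image'][:,:,::-1])
def f(p): return 240/np.tan(np.radians(p['vfov'])/2)
def ray(p,r,c):
    R=np.array(p['R']);t=np.array(p['t']);d=R.T@np.array([(c-p['cx'])/f(p),(r-p['cy'])/f(p),1]);return -R.T@t,d
def onz(p,r,c,z):
    o,d=ray(p,r,c);return o+d*(z-o[2])/d[2]
def dep(p,r,c):
    o,d=ray(p,r,c);return o+d*p['depth'][int(round(r)),int(round(c))]
def proj(p,X):
    q=np.array(p['R'])@X+np.array(p['t']);return q[1]/q[2]*f(p)+p['cy'],q[0]/q[2]*f(p)+p['cx']
E
python3 - <<'E'
from h import *
print(robot.state())
np.set_printoptions(precision=4,suppress=True)
Z=dict(rack=0,deck=.016,lip=.021,pocket=.004,plate_center=.022,latch_stud=.047,kitchen_timer=0,mill=0,jar_a=0)
for n in ['scene','top']:
    p=snapshot(n);save(p,n+'0')
    print(n,p['vfov'],p['R'],p['t'])
    for k,z in Z.items():
        for d in spot_point(k,p)[:3]:
            r,c=d['position'];print(k,round(d['conf'],2),round(r,1),round(c,1),onz(p,r,c,z))
E
```

```text
{'clock': 0.0, 'joint_pos': array([-1.39183036e+00,  2.59367210e-01,  1.53612434e+00,  5.62470511e-05,
        1.34798019e+00, -2.02801743e-01]), 'qvel': array([ 0.00038033, -0.00093743, -0.00010107,  0.00249223,  0.00080359,
        0.00118006]), 'joint_efforts': array([-9.08224229e-04, -4.46027684e+01, -2.90580761e+01, -2.93354224e-04,
        1.16944016e-02,  2.01645975e-05]), 'tool_pos': array([ 0.20485062, -0.50984935,  0.2304451 ]), 'tcp_rot': array([ 9.81837678e-01,  1.89720558e-01,  3.86175591e-05, -9.39146826e-04]), 'ft_force': array([-0.29989157,  0.12707063,  0.40781024]), 'wrist_torque': array([-0.02390904, -0.0172239 , -0.06894887]), 'grip_width': 0.08578270524891983}
scene 44.321508651655726 [[-0.904  -0.4273 -0.0139]
 [-0.2618  0.5789 -0.7723]
 [ 0.338  -0.6945 -0.6351]] [0.4797 0.2873 1.1751]
rack 0.88 272.6 336.2 [ 0.5373 -0.0992  0.    ]
deck 0.71 251.7 351.9 [ 0.5259 -0.1688  0.016 ]
lip 0.95 272.6 331.3 [ 0.5387 -0.0739  0.021 ]
pocket 0.86 293.2 318.6 [ 0.5441 -0.0147  0.004 ]
pocket 0.22 247.1 354.6 [ 0.5318 -0.2007  0.004 ]
plate_center 0.98 212.7 370.7 [ 0.539
[... 572 characters left out ...]
0.0006]
 [-0.9916  0.0203 -0.1276]
 [ 0.1275 -0.0033 -0.9918]] [-0.1312  0.6129  0.9795]
rack 0.74 275.3 300.8 [ 0.5384 -0.0932  0.    ]
lip 0.65 271.7 291.6 [ 0.5455 -0.0741  0.021 ]
pocket 0.98 274.3 266.1 [ 0.5419 -0.0163  0.004 ]
plate_center 0.82 281.3 341.4 [ 0.5223 -0.1824  0.022 ]
plate_center 0.78 264.7 193.5 [0.5651 0.1403 0.022 ]
plate_center 0.66 324.6 183.4 [0.4363 0.1601 0.022 ]
latch_stud 0.62 272.3 264.8 [ 0.5437 -0.0187  0.047 ]
kitchen_timer 0.75 203.8 334.9 [ 0.6991 -0.1731  0.    ]
mill 0.82 203.9 431.0 [ 0.6944 -0.3915  0.    ]
mill 0.47 274.4 271.7 [ 0.5417 -0.0283  0.    ]
jar_a 0.89 264.0 463.3 [ 0.5562 -0.4569  0.    ]
jar_a 0.79 235.4 451.3 [ 0.6212 -0.4337  0.    ]
```

View pics/scene0.png

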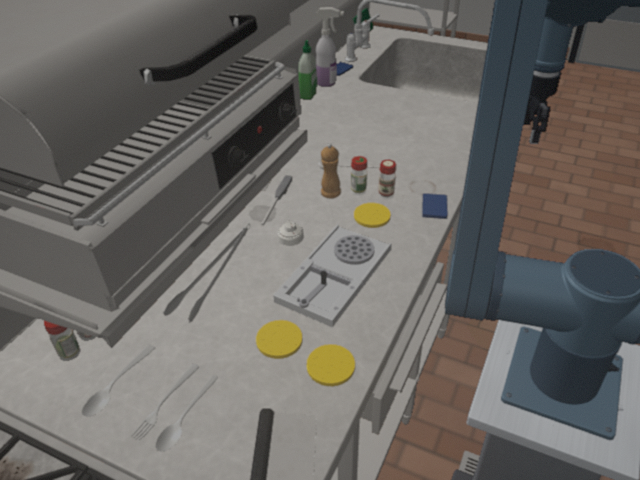

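View pics/top0.png

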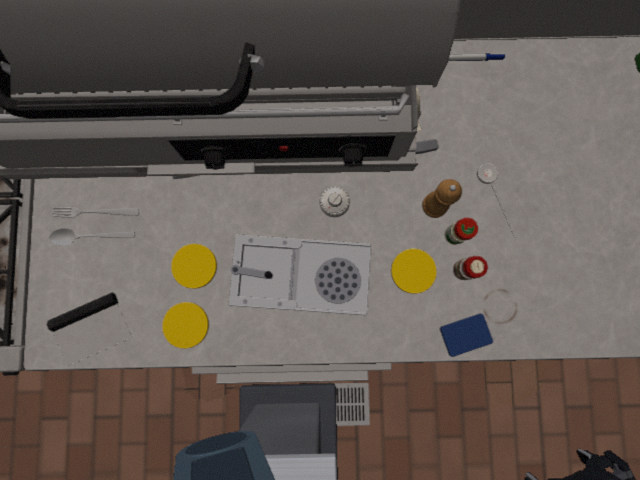

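The top view shows the rack (cols 233–370, rows 235–313), with the steel plate at (338,281) and the latch stud at about (268,274). The plate gets pushed towards world +y. Yellow discs are decoys. Next I measure the rack pose accurately.

```bash
python3 - <<'E'
from h import *
np.set_printoptions(precision=4,suppress=True)
for n in ['top','scene']:
    p=snapshot(n)
    im=cv2.resize(p['image'][220:330,215:385] if n=='top' else p['image'][220:330,265:400],None,fx=4.5,fy=4.5,interpolation=cv2.INTER_CUBIC)
    cv2.imwrite(f'pics/crop_{n}.png',im[:,:,::-1])
    for k in ['rack','plate_center','latch_arm']:
        for m in masks_of(k,p)[:3]:
            mm=m['mask']; print(n,k,m['conf'],m['rect'],mm.sum())
            if k=='rack' and m['conf']>.5:
                cs,_=cv2.findContours(mm.astype(np.uint8),0,1); c=max(cs,key=cv2.contourArea)[:,0,:]
                pts=np.array([onz(p,v,u,.024)[:2] for u,v in c],np.float32)
                (cx,cy),s,a=cv2.minAreaRect(pts*1000);print(' rect',cx,cy,s,a)
            if k=='plate_center':
                vs,us=np.nonzero(mm); print(onz(p,vs.mean(),us.mean(),.028), p['image'][mm].mean(0))
E
```

```text
top rack 0.87 [228.4, 236.2, 142.5, 79.2] 8111
 rect 540.2132568359375 -91.36244201660156 (300.3960876464844, 155.81500244140625) 84.7805404663086
top plate_center 0.78 [170.9, 242.3, 44.1, 44.3] 1622
[0.562  0.1391 0.028 ] [163.0968 134.6067  13.2996]
top plate_center 0.7 [392.8, 247.6, 41.7, 44.9] 1540
[ 0.5422 -0.3378  0.028 ] [164.1838 135.1883  10.3461]
top plate_center 0.7 [162.9, 300.8, 45.8, 50.1] 1636
[0.4359 0.1559 0.028 ] [164.5929 135.5685  11.2158]
top latch_arm 0.69 [317.0, 256.7, 42.9, 49.7] 1649
top latch_arm 0.6 [229.9, 262.3, 39.8, 15.7] 321
scene rack 0.92 [272.4, 224.3, 119.5, 103.3] 5406
 rect 533.186767578125 -80.58811950683594 (315.1163330078125, 168.5964813232422) 84.8615951538086
scene rack 0.73 [300.6, 270.0, 27.9, 39.6] 351
 rect 546.7106323242188 -7.7467803955078125 (128.39126586914062, 31.024200439453125) 89.64669036865234
scene plate_center 0.86 [306.9, 342.1, 48.9, 43.2] 1681
[0.4255 0.178  0.028 ] [166.6972 147.4735  58.0565]
scene plate_center 0.67 [354.6, 204.0, 35.4, 26.3] 782
[ 0.5303 -0.3154  0.028 ] [164.6023 145.8325  60.3926]
scene plate_center 0.64 [256.1, 322.2, 49.8, 40.0] 1484
[0.5507 0.1621 0.028 ] [166.2736 147.3659  60.781 ]
scene latch_arm 0.51 [301.2, 271.1, 26.6, 35.8] 326
```

```bash
ls pics
```

```text
crop_scene.png
crop_top.png
scene0.png
top0.png
```

View pics/crop_top.png

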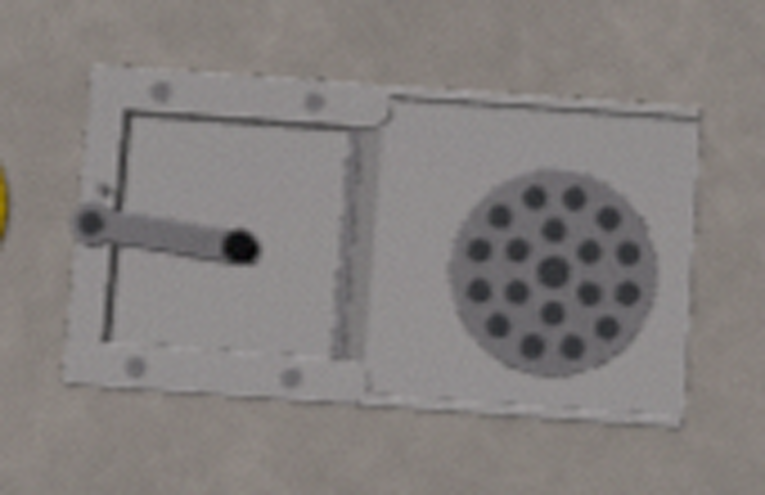

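View pics/crop_scene.png

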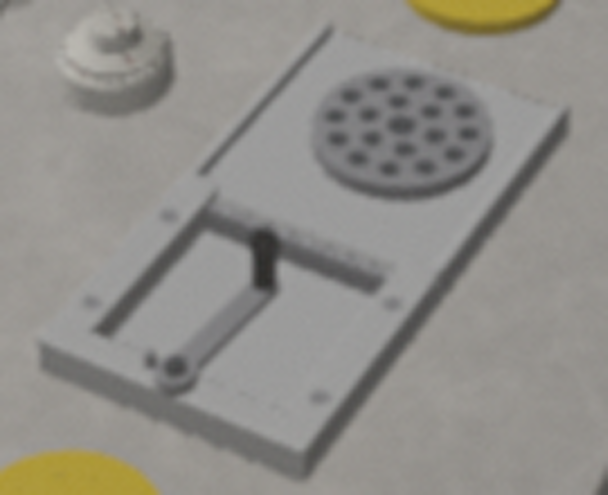

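The top crop shows the rack corners at about (93,66), (700,105), (682,427) and (65,383), the pivot at (91,222), the stud head at (241,247) and the plate centre at (553,272), in crop pixels.

```bash
python3 - <<'E'
from h import *
np.set_printoptions(precision=4,suppress=True)
p=snapshot('top'); R=np.array(p['R']);print('cam',-R.T@np.array(p['t']))
g=lambda u,v,z:onz(p,(v+.5)/4.5-.5+220,(u+.5)/4.5-.5+215,z)
C=np.array([g(93,66,.024),g(700,105,.024),g(682,427,.024),g(65,383,.024)]);print(C)
print('len',np.linalg.norm(C-np.roll(C,-1,0),axis=1))
c=C.mean(0);ux=(C[0]+C[3]-C[1]-C[2])[:2];ux/=np.linalg.norm(ux)
uy2=(C[2]+C[3]-C[0]-C[1])[:2];uy2/=np.linalg.norm(uy2)
print('c',c,'yaw',np.degrees(np.arctan2(ux[1],ux[0])),np.degrees(np.arctan2(uy2[1],uy2[0]))+90)
uy=np.array([-ux[1],ux[0]])
def rk(X): d=X[:2]-c[:2];return d@ux,d@uy
for nm,u,v,z in [('pivot',91,222,.033),('stud',241,247,.065),('plate',553,272,.028),('lipL',360,360,.021)]:
    X=g(u,v,z);print(nm,X,rk(X))
s=snapshot('scene')
gs=lambda u,v,z:onz(s,(v+.5)/4.5-.5+220,(u+.5)/4.5-.5+265,z)
for nm,u,v,z in [('pivot',176,366,.033),('stud',265,238,.065),('plate',403,125,.028),('cBL',40,345,.024),('cFL',305,455,.024),('cFR',568,112,.024),('cBR',332,28,.024)]:
    X=gs(u,v,z);print('scene',nm,X,rk(X))
print('oven',[ (r,c,dep(p,r,c)) for r,c in [(172,300),(170,330),(150,300),(110,200),(85,245)]])
# tops
print('depth stud',dep(s,275,323),'plate depth',dep(p,281,341),'bench',dep(p,300,420),'deck',dep(p,300,320))
E
```

```text
cam [ 0.4802 -0.1405  1.0498]
[[ 0.6302  0.0487  0.024 ]
 [ 0.6049 -0.2477  0.024 ]
 [ 0.4498 -0.2339  0.024 ]
 [ 0.4767  0.0617  0.024 ]]
len [0.2975 0.1558 0.2968 0.1541]
c [ 0.5404 -0.0928  0.024 ] yaw 84.9548836319976 265.04647231227284
pivot [0.5532 0.0478 0.033 ] (np.float64(0.14116881793979844), np.float64(-0.0003668297572026625))
stud [ 0.5378 -0.0279  0.065 ] (np.float64(0.06444720585117718), np.float64(0.008276040455838473))
plate [ 0.5249 -0.1738  0.028 ] (np.float64(-0.08205025095529177), np.float64(0.00833540185743146))
lipL [ 0.4848 -0.0799  0.021 ] (np.float64(0.007941031445455124), np.float64(0.05654822641482684))
scene pivot [0.5508 0.0468 0.033 ] (np.float64(0.14003480137729368), np.float64(0.0019089220450876953))
scene stud [ 0.5352 -0.0241  0.065 ] (np.float64(0.06803861265031687), np.float64(0.011253270157682542))
scene plate [ 0.522  -0.1732  0.028 ] (np.float64(-0.08169051626614139), np.float64(0.01126543635340488))
scene cBL [0.6238 0.0544 0.024 ] (np.float64(0.1540036364338605), np.float64(-0.07014710256471665))
scene cFL [0.472  0.0664 0.024 ] (np.float64(0.15262582196652022), np.float64(0.08210567443735331))
scene cFR [ 0.445  -0.2254  0.024 ] (np.float64(-0.14042644542313462), np.float64(0.08341566676747622))
scene cBR [ 0.5943 -0.2399  0.024 ] (np.float64(-0.14174176930809473), np.float64(-0.06659150308706287))
oven [(172, 300, array([ 0.7142, -0.1042,  0.2165])), (170, 330, array([ 0.7149, -0.1588,  0.2232])), (150, 300, array([ 0.7127, -0.1104,  0.3465])), (110, 200, array([ 0.6717, -0.0222,  0.6013])), (85, 245, array([ 0.6965, -0.0672,  0.6025]))]
depth stud [ 0.534  -0.0188  0.0622] plate depth [ 0.4802 -0.1405  1.0498] bench [ 0.4783 -0.3564 -0.0002] deck [ 0.4828 -0.135   0.0194]
```

>>> step_arm:
  moves:
    - {"hand":0,"x":36.4,"y":48.2,"z":-3,"az":1.1}
    - {"hand":0,"x":36.4,"y":48.2,"z":-3,"az":1.1}
    - {"hand":0,"x":36.4,"y":48.2,"z":-3,"az":1.1}
    - {"hand":0,"x":36.4,"y":48.2,"z":-3,"az":1.1}
    - {"hand":0,"x":36.4,"y":48.2,"z":-3,"az":1.1}
    - {"hand":0,"x":36.4,"y":48.2,"z":-3,"az":1.1}
    - {"hand":0,"x":36.4,"y":48.2,"z":-3,"az":1.1}
    - {"hand":0,"x":36.4,"y":48.2,"z":-3,"az":1.1}

```text
validation failed for argument at $.mo...
```

>>> step_arm:
  moves:
    - {"hand":0.0,"x":4.0,"y":5.0,"z":0.0,"ax":0.0,"ay":0.0,"az":0.12}

```text
clock: 1.58
tool_pos: [0.2279, -0.4826, 0.2311]
tcp_rot: [0.969, 0.246, -0.001, 0.002]
ft_force: [0.2, -0.9, 0.7]
grip_width: 0.0754
```

>>> step_arm:
  moves:
    - {"hand":0.0,"x":2.4,"y":3.2,"z":0.0,"ax":0.0,"ay":0.0,"az":0.12}
    - {"hand":0.0,"x":4.8,"y":6.4,"z":0.0,"ax":0.0,"ay":0.0,"az":0.24}
    - {"hand":0.0,"x":7.2,"y":9.6,"z":0.0,"ax":0.0,"ay":0.0,"az":0.36}
    - {"hand":0.0,"x":9.6,"y":12.8,"z":0.0,"ax":0.0,"ay":0.0,"az":0.48}
    - {"hand":0.0,"x":12.0,"y":16.0,"z":0.0,"ax":0.0,"ay":0.0,"az":0.6}
    - {"hand":0.0,"x":14.4,"y":19.2,"z":0.0,"ax":0.0,"ay":0.0,"az":0.72}
    - {"hand":0.0,"x":16.8,"y":22.4,"z":-1.0,"ax":0.0,"ay":0.0,"az":0.84}
    - {"hand":0.0,"x":19.2,"y":25.6,"z":-2.0,"ax":0.0,"ay":0.0,"az":0.96}

```text
clock: 2.25
tool_pos: [0.4212, -0.2252, 0.2117]
tcp_rot: [0.745, 0.668, -0.0, 0.003]
ft_force: [0.3, -1.3, 0.5]
grip_width: -0.0001
```

>>> step_arm:
  moves:
    - {"hand":0.0,"x":2.5,"y":3.3,"z":-1.5,"ax":0.0,"ay":0.0,"az":0.02}
    - {"hand":0.0,"x":5.0,"y":6.6,"z":-3.0,"ax":0.0,"ay":0.0,"az":0.02}
    - {"hand":0.0,"x":7.5,"y":9.9,"z":-4.5,"ax":0.0,"ay":0.0,"az":0.02}
    - {"hand":0.0,"x":10.0,"y":13.2,"z":-6.0,"ax":0.0,"ay":0.0,"az":0.02}
    - {"hand":0.0,"x":12.5,"y":16.5,"z":-7.5,"ax":0.0,"ay":0.0,"az":0.02}
    - {"hand":0.0,"x":14.8,"y":19.7,"z":-9.0,"ax":0.0,"ay":0.0,"az":0.02}
    - {"hand":0.0,"x":14.8,"y":19.7,"z":-10.0,"ax":0.0,"ay":0.0,"az":0.02}
    - {"hand":0.0,"x":14.8,"y":19.7,"z":-10.0,"ax":0.0,"ay":0.0,"az":0.02}

```text
clock: 2.92
tool_pos: [0.5689, -0.0247, 0.1085]
tcp_rot: [0.736, 0.676, -0.001, 0.001]
ft_force: [0.7, -1.1, -0.8]
grip_width: -0.0002
```

```bash
python3 - <<'E'
from h import *
p=snapshot('scene');i=cv2.resize(p['image'][180:330,225:425],None,fx=4,fy=4,interpolation=cv2.INTER_CUBIC);cv2.imwrite('pics/s1.png',i[:,:,::-1])
E
```

```text
(no output)
```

View pics/s1.png

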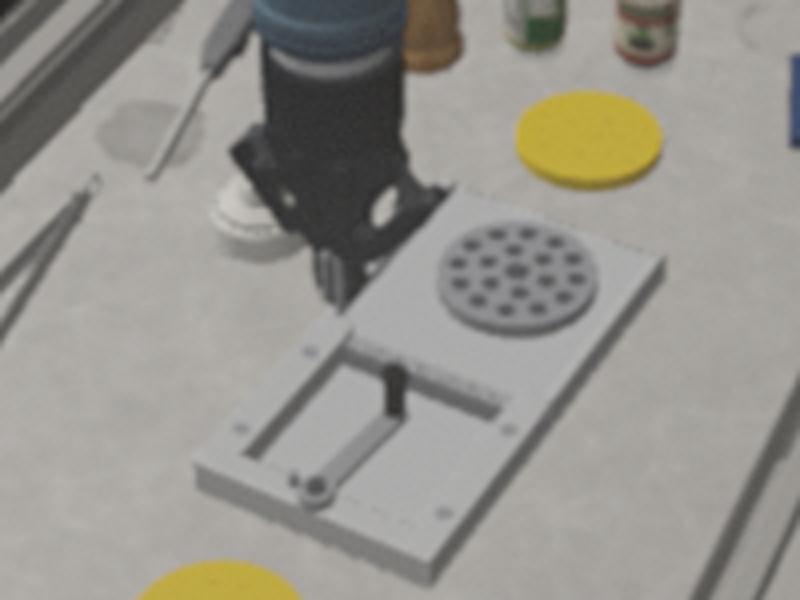

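Closed fingers are clear, on the stud's -y side. Descending.

>>> step_arm:
  moves:
    - {"hand":0.0,"x":0.0,"y":-0.3,"z":-2.5,"ax":0.0,"ay":0.0,"az":0.0}
    - {"hand":0.0,"x":0.0,"y":-0.3,"z":-5.0,"ax":0.0,"ay":0.0,"az":0.0}
    - {"hand":0.0,"x":0.0,"y":-0.3,"z":-6.6,"ax":0.0,"ay":0.0,"az":0.0}
    - {"hand":0.0,"x":0.0,"y":-0.3,"z":-6.6,"ax":0.0,"ay":0.0,"az":0.0}

```text
clock: 3.3
tool_pos: [0.5657, -0.0304, 0.0415]
tcp_rot: [0.737, 0.676, -0.003, -0.0]
ft_force: [-1.0, 1.1, 0.3]
grip_width: -0.0002
```

```bash
python3 - <<'E'
from h import *
np.set_printoptions(precision=4,suppress=True)
s=robot.state();P=s['tool_pos'];print(P,s['ft_force'])
y=np.radians(84.98);ux=np.array([np.cos(y),np.sin(y)]);uy=np.array([-ux[1],ux[0]]);c=np.array([.540,-.0925])
W=lambda a,b:c+a*ux+b*uy
for th in np.arange(0.1,1.75,.1):
    st=np.array([.141,0])+.075*np.array([-np.cos(th),np.sin(th)]);tg=np.array([np.sin(th),np.cos(th)])
    q=W(*(st-.021*tg)); print(round(th,2),(q-P[:2])*100)
E
```

```text
[ 0.5657 -0.0304  0.0415] [-0.9552  1.1054  0.3345]
0.1 [-0.6721  0.074 ]
0.2 [-1.4502  0.0465]
0.3 [-2.2271  0.0968]
0.4 [-2.995   0.2243]
0.5 [-3.7465  0.4279]
0.6 [-4.4738  0.7055]
0.7 [-5.1698  1.0544]
0.8 [-5.8275  1.471 ]
0.9 [-6.4403  1.9511]
1.0 [-7.0021  2.49  ]
1.1 [-7.5074  3.0824]
1.2 [-7.9509  3.7222]
1.3 [-8.3284  4.4031]
1.4 [-8.636   5.1182]
1.5 [-8.8707  5.8606]
1.6 [-9.03    6.6226]
1.7 [-9.1126  7.3967]
```

>>> step_arm:
  moves:
    - {"hand":0.0,"x":-0.7,"y":0.1,"z":0.0,"ax":0.0,"ay":0.0,"az":0.0}
    - {"hand":0.0,"x":-1.45,"y":0.05,"z":0.0,"ax":0.0,"ay":0.0,"az":0.0}
    - {"hand":0.0,"x":-2.25,"y":0.1,"z":0.0,"ax":0.0,"ay":0.0,"az":0.0}
    - {"hand":0.0,"x":-3.0,"y":0.2,"z":0.0,"ax":0.0,"ay":0.0,"az":0.0}
    - {"hand":0.0,"x":-3.75,"y":0.4,"z":0.0,"ax":0.0,"ay":0.0,"az":0.0}
    - {"hand":0.0,"x":-4.5,"y":0.7,"z":0.0,"ax":0.0,"ay":0.0,"az":0.0}
    - {"hand":0.0,"x":-5.15,"y":1.05,"z":0.0,"ax":0.0,"ay":0.0,"az":0.0}
    - {"hand":0.0,"x":-5.8,"y":1.45,"z":0.0,"ax":0.0,"ay":0.0,"az":0.0}

```text
clock: 3.97
tool_pos: [0.507, -0.0156, 0.0418]
tcp_rot: [0.737, 0.676, -0.003, -0.0]
ft_force: [0.2, -0.4, -0.5]
grip_width: 0.0001
```

```bash
python3 - <<'E'
from h import *
p=snapshot('scene');i=cv2.resize(p['image'][180:330,225:425],None,fx=4,fy=4,interpolation=cv2.INTER_CUBIC);cv2.imwrite('pics/s2.png',i[:,:,::-1])
E
```

```text
(no output)
```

View pics/s2.png

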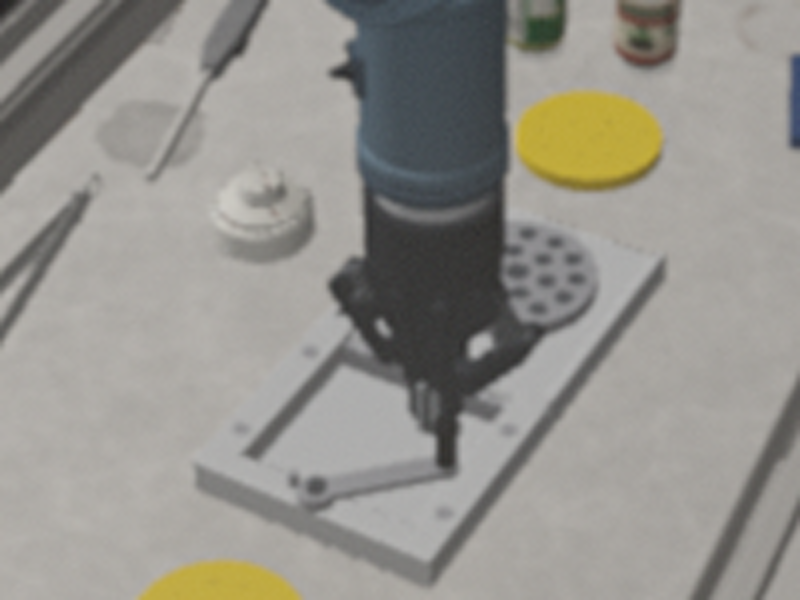

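>>> step_arm:
  moves:
    - {"hand":0.0,"x":-0.55,"y":0.45,"z":0.0,"ax":0.0,"ay":0.0,"az":0.0}
    - {"hand":0.0,"x":-1.15,"y":1.0,"z":0.0,"ax":0.0,"ay":0.0,"az":0.0}
    - {"hand":0.0,"x":-1.65,"y":1.6,"z":0.0,"ax":0.0,"ay":0.0,"az":0.0}
    - {"hand":0.0,"x":-2.1,"y":2.25,"z":0.0,"ax":0.0,"ay":0.0,"az":0.0}
    - {"hand":0.0,"x":-2.45,"y":2.9,"z":0.0,"ax":0.0,"ay":0.0,"az":0.0}
    - {"hand":0.0,"x":-2.75,"y":3.65,"z":0.0,"ax":0.0,"ay":0.0,"az":0.0}
    - {"hand":0.0,"x":-3.0,"y":4.4,"z":0.0,"ax":0.0,"ay":0.0,"az":0.0}
    - {"hand":0.0,"x":-3.15,"y":5.3,"z":0.0,"ax":0.0,"ay":0.0,"az":0.0}

```text
clock: 4.68
tool_pos: [0.4735, 0.0391, 0.0415]
tcp_rot: [0.737, 0.676, -0.004, -0.001]
ft_force: [0.8, -1.3, 0.3]
grip_width: -0.0
```

```bash
python3 - <<'E'
from h import *
p=snapshot('scene');i=cv2.resize(p['image'][180:330,225:425],None,fx=4,fy=4,interpolation=cv2.INTER_CUBIC);cv2.imwrite('pics/s3.png',i[:,:,::-1])
E
```

```text
(no output)
```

View pics/s3.png

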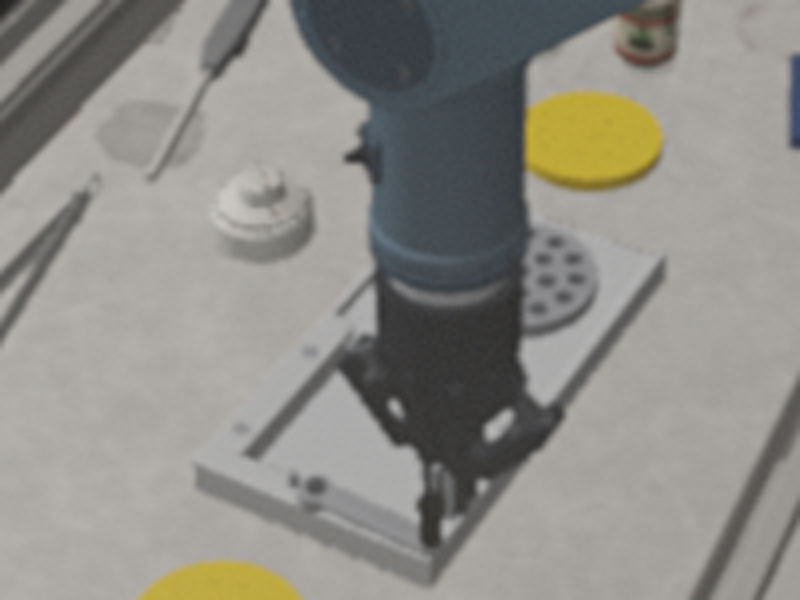

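>>> step_arm:
  moves:
    - {"hand":0.0,"x":-0.05,"y":0.4,"z":0.0,"ax":0.0,"ay":0.0,"az":0.0}
    - {"hand":0.0,"x":-0.05,"y":0.8,"z":0.0,"ax":0.0,"ay":0.0,"az":0.0}
    - {"hand":0.0,"x":-0.05,"y":0.8,"z":0.0,"ax":0.0,"ay":0.0,"az":0.0}
    - {"hand":0.0,"x":0.0,"y":-1.0,"z":0.0,"ax":0.0,"ay":0.0,"az":0.0}
    - {"hand":0.0,"x":0.0,"y":-2.0,"z":2.0,"ax":0.0,"ay":0.0,"az":0.0}
    - {"hand":0.0,"x":0.0,"y":-3.0,"z":4.5,"ax":0.0,"ay":0.0,"az":0.0}
    - {"hand":0.0,"x":0.5,"y":-6.0,"z":7.0,"ax":0.0,"ay":0.0,"az":0.0}
    - {"hand":5.0,"x":1.0,"y":-9.0,"z":7.0,"ax":0.0,"ay":0.0,"az":0.0}

```text
clock: 5.4
tool_pos: [0.4857, -0.0505, 0.1157]
tcp_rot: [0.736, 0.677, -0.002, 0.001]
ft_force: [1.3, 0.2, -0.9]
grip_width: 0.011
```

>>> step_arm:
  moves:
    - {"hand":5.0,"x":0.7,"y":-3.3,"z":0.0,"ax":0.0,"ay":0.0,"az":0.0}
    - {"hand":5.0,"x":1.3,"y":-6.6,"z":0.0,"ax":0.0,"ay":0.0,"az":0.0}
    - {"hand":5.0,"x":2.0,"y":-9.9,"z":0.0,"ax":0.0,"ay":0.0,"az":0.0}
    - {"hand":5.0,"x":2.7,"y":-13.2,"z":0.0,"ax":0.0,"ay":0.0,"az":0.0}
    - {"hand":5.0,"x":3.3,"y":-16.5,"z":0.0,"ax":0.0,"ay":0.0,"az":0.0}
    - {"hand":5.0,"x":3.4,"y":-19.0,"z":0.0,"ax":0.0,"ay":0.0,"az":0.0}
    - {"hand":5.0,"x":3.4,"y":-19.0,"z":0.0,"ax":0.0,"ay":0.0,"az":0.0}

```text
clock: 5.98
tool_pos: [0.5202, -0.2461, 0.1156]
tcp_rot: [0.738, 0.675, -0.002, 0.003]
ft_force: [-0.5, -1.3, 0.0]
grip_width: 0.0496
```

```bash
python3 - <<'E'
from h import *
s=robot.state();print(s['tool_pos'],s['tcp_rot'])
p=snapshot('scene');i=cv2.resize(p['image'][180:330,225:425],None,fx=4,fy=4,interpolation=cv2.INTER_CUBIC);cv2.imwrite('pics/s4.png',i[:,:,::-1])
p=snapshot('top');save(p,'t4')
E
```

```text
[ 0.52017397 -0.24605829  0.1156255 ] [ 0.73755975  0.67527301 -0.0022561   0.002626  ]
```

View pics/s4.png

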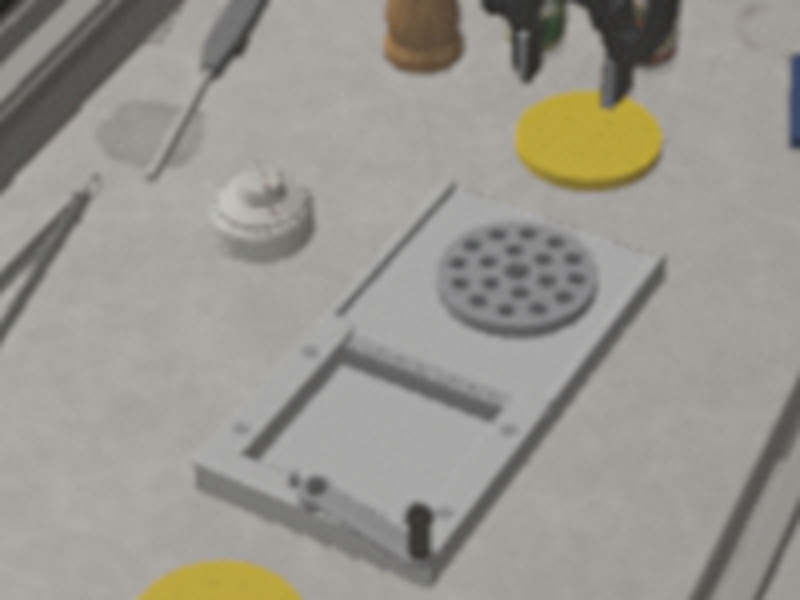

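View pics/t4.png

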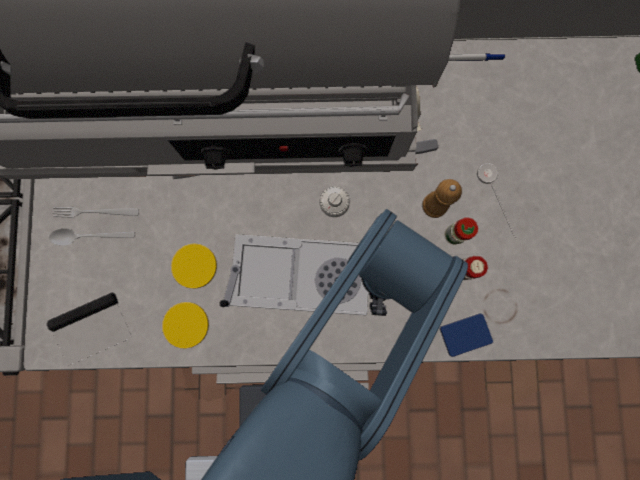

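Latch is open (~1.6 rad) and clear of the pocket. Descending behind the plate with parted fingers.

>>> step_arm:
  moves:
    - {"hand":5.0,"x":-0.2,"y":1.0,"z":-2.5,"ax":0.0,"ay":0.0,"az":0.0}
    - {"hand":5.0,"x":-0.2,"y":1.0,"z":-5.0,"ax":0.0,"ay":0.0,"az":0.0}
    - {"hand":5.0,"x":-0.2,"y":1.0,"z":-7.0,"ax":0.0,"ay":0.0,"az":0.0}
    - {"hand":5.0,"x":-0.2,"y":1.0,"z":-8.5,"ax":0.0,"ay":0.0,"az":0.0}
    - {"hand":5.0,"x":-0.2,"y":1.0,"z":-9.2,"ax":0.0,"ay":0.0,"az":0.0}
    - {"hand":5.0,"x":-0.2,"y":1.0,"z":-9.2,"ax":0.0,"ay":0.0,"az":0.0}

```text
clock: 6.58
tool_pos: [0.5159, -0.2294, 0.0216]
tcp_rot: [0.737, 0.676, -0.002, -0.001]
ft_force: [0.3, 0.2, 0.6]
grip_width: 0.0498
```

>>> step_arm:
  moves:
    - {"hand":5.0,"x":0.0,"y":0.0,"z":-0.3,"ax":0.0,"ay":0.0,"az":0.0}
    - {"hand":5.0,"x":0.0,"y":0.0,"z":-0.5,"ax":0.0,"ay":0.0,"az":0.0}

```text
clock: 6.75
tool_pos: [0.5163, -0.229, 0.0172]
tcp_rot: [0.736, 0.676, -0.002, -0.001]
ft_force: [0.1, -0.6, -1.2]
grip_width: 0.0496
```

>>> step_arm:
  moves:
    - {"hand":5.0,"x":0.0,"y":0.0,"z":-0.3,"ax":0.0,"ay":0.0,"az":0.0}
    - {"hand":5.0,"x":0.0,"y":0.0,"z":-0.3,"ax":0.0,"ay":0.0,"az":0.0}

```text
clock: 6.92
tool_pos: [0.5166, -0.2289, 0.0145]
tcp_rot: [0.736, 0.677, -0.002, -0.001]
ft_force: [-0.5, -0.2, -0.9]
grip_width: 0.0498
```

>>> step_arm:
  moves:
    - {"hand":5.0,"x":0.1,"y":-0.4,"z":-0.2,"ax":0.0,"ay":0.0,"az":0.0}
    - {"hand":5.0,"x":0.1,"y":-0.4,"z":-0.2,"ax":0.0,"ay":0.0,"az":0.0}

```text
clock: 7.08
tool_pos: [0.5179, -0.2331, 0.0131]
tcp_rot: [0.736, 0.677, -0.002, -0.001]
ft_force: [-0.9, 0.6, 2.2]
grip_width: 0.0499
```

>>> step_arm:
  moves:
    - {"hand":5.0,"x":0.0,"y":0.0,"z":-0.2,"ax":0.0,"ay":0.0,"az":0.0}
    - {"hand":5.0,"x":0.0,"y":0.0,"z":-0.2,"ax":0.0,"ay":0.0,"az":0.0}

```text
clock: 7.25
tool_pos: [0.518, -0.2332, 0.013]
tcp_rot: [0.736, 0.677, -0.001, -0.0]
ft_force: [-4.9, 3.8, 14.9]
grip_width: 0.0498
```

Deck touched with TCP z = 13 mm, so the tips are 3 mm above TCP at this opening. I'll raise to 24 mm tips and push, easing toward the middle.

>>> step_arm:
  moves:
    - {"hand":5.0,"x":0.0,"y":0.0,"z":0.9,"ax":0.0,"ay":0.0,"az":0.0}
    - {"hand":5.0,"x":0.23,"y":1.07,"z":0.9,"ax":0.0,"ay":0.0,"az":0.0}
    - {"hand":5.0,"x":0.46,"y":2.14,"z":0.9,"ax":0.0,"ay":0.0,"az":0.0}
    - {"hand":5.0,"x":0.69,"y":3.2,"z":0.9,"ax":0.0,"ay":0.0,"az":0.0}
    - {"hand":5.0,"x":0.92,"y":4.27,"z":0.9,"ax":0.0,"ay":0.0,"az":0.0}
    - {"hand":5.0,"x":1.15,"y":5.34,"z":0.9,"ax":0.0,"ay":0.0,"az":0.0}
    - {"hand":5.0,"x":1.38,"y":6.4,"z":0.9,"ax":0.0,"ay":0.0,"az":0.0}
    - {"hand":5.0,"x":1.38,"y":6.4,"z":0.9,"ax":0.0,"ay":0.0,"az":0.0}

```text
clock: 7.92
tool_pos: [0.535, -0.1704, 0.025]
tcp_rot: [0.736, 0.677, -0.001, 0.004]
ft_force: [-0.8, -3.1, 17.0]
grip_width: 0.0499
```

```bash
python3 - <<'E'
from h import *
s=robot.state();P=s['tool_pos'];print(P,s['ft_force'])
p=snapshot('scene');i=cv2.resize(p['image'][180:330,225:425],None,fx=4,fy=4,interpolation=cv2.INTER_CUBIC);cv2.imwrite('pics/s5.png',i[:,:,::-1])
p=snapshot('top');i=cv2.resize(p['image'][220:330,215:385],None,fx=4.5,fy=4.5,interpolation=cv2.INTER_CUBIC);cv2.imwrite('pics/t5.png',i[:,:,::-1])
E
```

```text
[ 0.53503873 -0.17040624  0.02499362] [-0.80322369 -3.14136336 16.97719626]
```

View pics/s5.png

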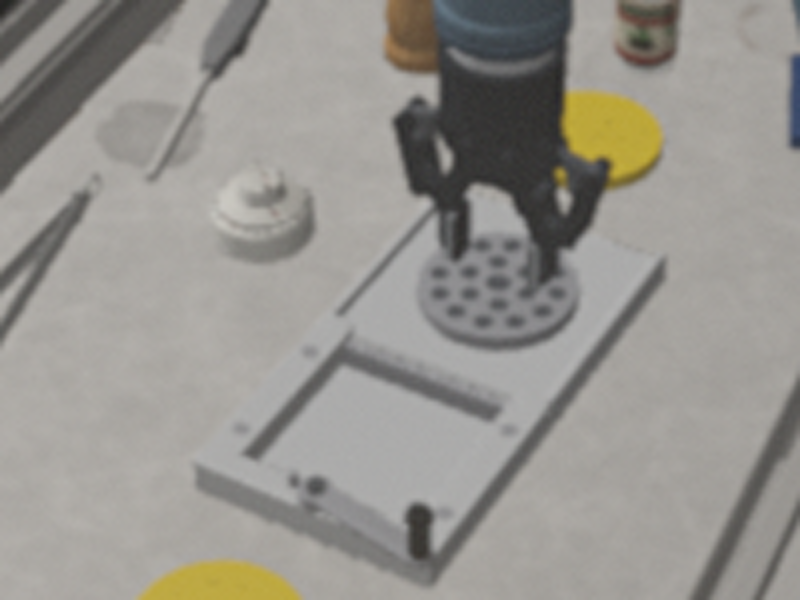

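View pics/t5.png

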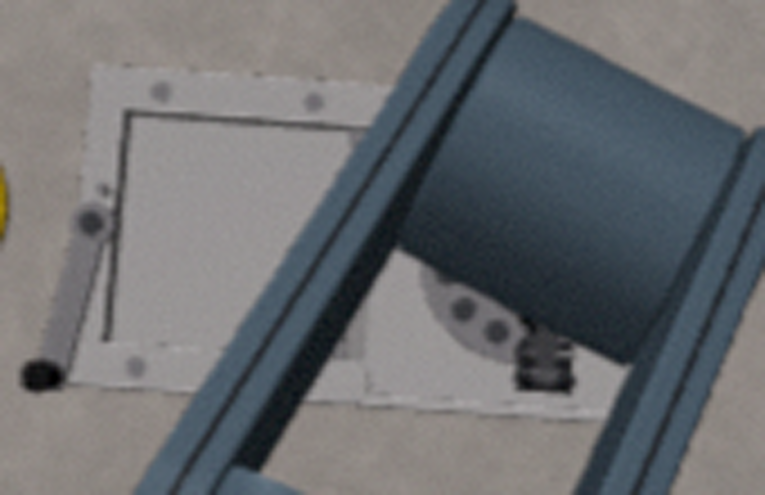

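The fingers rode up onto the plate's top, dragging it about 2 cm (+17 N in z). Lift, back off, and push with lower tips.

>>> step_arm:
  moves:
    - {"hand":5.0,"x":0.0,"y":0.0,"z":1.5,"ax":0.0,"ay":0.0,"az":0.0}
    - {"hand":5.0,"x":-0.1,"y":-1.0,"z":3.0,"ax":0.0,"ay":0.0,"az":0.0}
    - {"hand":5.0,"x":-0.5,"y":-4.0,"z":3.0,"ax":0.0,"ay":0.0,"az":0.0}
    - {"hand":5.0,"x":-0.7,"y":-6.5,"z":3.0,"ax":0.0,"ay":0.0,"az":0.0}
    - {"hand":5.0,"x":-0.7,"y":-6.5,"z":3.0,"ax":0.0,"ay":0.0,"az":0.0}

```text
clock: 8.43
tool_pos: [0.529, -0.2395, 0.0558]
tcp_rot: [0.737, 0.676, -0.001, 0.006]
ft_force: [0.4, 0.1, 0.1]
grip_width: 0.0499
```

```bash
cat >> h.py <<'E'
_y=np.radians(84.98);ux=np.array([np.cos(_y),np.sin(_y)]);uy=np.array([-ux[1],ux[0]]);C0=np.array([.540,-.0925])
def rk(X): d=np.asarray(X)[:2]-C0;return np.round([d@ux*1000,d@uy*1000],1)
def W(a,b): return C0+a*ux+b*uy
def shot(n):
    p=snapshot('scene');i=cv2.resize(p['image'][180:330,225:425],None,fx=4,fy=4,interpolation=cv2.INTER_CUBIC);cv2.imwrite(f'pics/{n}.png',i[:,:,::-1])
    return p
def cs(p,u,v,z): return onz(p,(v+.5)/4-.5+180,(u+.5)/4-.5+225,z)
E
python3 - <<'E'
from h import *
s=robot.state();P=s['tool_pos'];print(P,rk(P),s['ft_force'])
p=shot('s6')
for d in spot_point('plate_center',p)[:4]:
    print(d['conf'],d['position'],rk(onz(p,*d['position'],.022)))
print(rk(cs(p,498,283,.028)))
E
```

```text
[ 0.52904708 -0.23947061  0.05575986] [-147.4   -1.9] [0.36491498 0.12121697 0.14876898]
0.67 [213.9, 372.7] [-233.6  -13.4]
0.57 [361.4, 329.4] [249.6 129.6]
[-65.9   5.4]
```

View pics/s6.png

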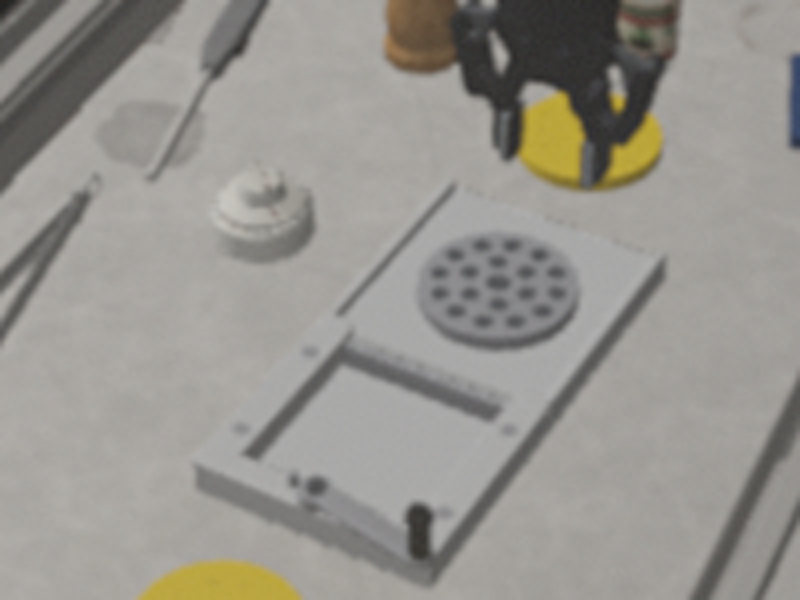

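>>> step_arm:
  moves:
    - {"hand":5.0,"x":-0.5,"y":0.3,"z":-1.5,"ax":0.0,"ay":0.0,"az":-0.01}
    - {"hand":5.0,"x":-0.5,"y":0.3,"z":-3.0,"ax":0.0,"ay":0.0,"az":-0.01}
    - {"hand":5.0,"x":-0.5,"y":0.3,"z":-4.0,"ax":0.0,"ay":0.0,"az":-0.01}
    - {"hand":5.0,"x":-0.5,"y":0.3,"z":-4.0,"ax":0.0,"ay":0.0,"az":-0.01}
    - {"hand":5.0,"x":-0.5,"y":0.3,"z":-4.0,"ax":0.0,"ay":0.0,"az":-0.01}

```text
clock: 8.95
tool_pos: [0.5231, -0.2315, 0.0143]
tcp_rot: [0.74, 0.673, -0.0, 0.003]
ft_force: [-0.1, -0.8, -0.3]
grip_width: 0.0502
```

```bash
python3 - <<'E'
from h import *
s=robot.state();P=s['tool_pos'];print(P,rk(P),s['ft_force'])
E
```

```text
[ 0.52313976 -0.23152101  0.0143148 ] [-140.     4.6] [-0.06774475 -0.82989664 -0.27921288]
```

>>> step_arm:
  moves:
    - {"hand":5.0,"x":0.15,"y":0.9,"z":0.1,"ax":0.0,"ay":0.0,"az":0.0}
    - {"hand":5.0,"x":0.3,"y":1.8,"z":0.1,"ax":0.0,"ay":0.0,"az":0.0}
    - {"hand":5.0,"x":0.42,"y":2.7,"z":0.1,"ax":0.0,"ay":0.0,"az":0.0}
    - {"hand":5.0,"x":0.55,"y":3.5,"z":0.1,"ax":0.0,"ay":0.0,"az":0.0}
    - {"hand":5.0,"x":0.7,"y":4.3,"z":0.1,"ax":0.0,"ay":0.0,"az":0.0}
    - {"hand":5.0,"x":0.85,"y":5.1,"z":0.1,"ax":0.0,"ay":0.0,"az":0.0}
    - {"hand":5.0,"x":0.95,"y":5.8,"z":0.1,"ax":0.0,"ay":0.0,"az":0.0}
    - {"hand":5.0,"x":0.95,"y":5.8,"z":0.1,"ax":0.0,"ay":0.0,"az":0.0}

```text
clock: 9.62
tool_pos: [0.5337, -0.1744, 0.0161]
tcp_rot: [0.739, 0.673, -0.001, 0.005]
ft_force: [-0.1, -2.8, 2.0]
grip_width: 0.0502
```

```bash
python3 - <<'E'
from h import *
s=robot.state();P=s['tool_pos'];print(P,rk(P),s['ft_force'])
p=shot('s7')
E
```

```text
[ 0.53368172 -0.17440794  0.0161243 ] [-82.1  -0.9] [-0.07981114 -2.76949306  2.02479503]
```

View pics/s7.png

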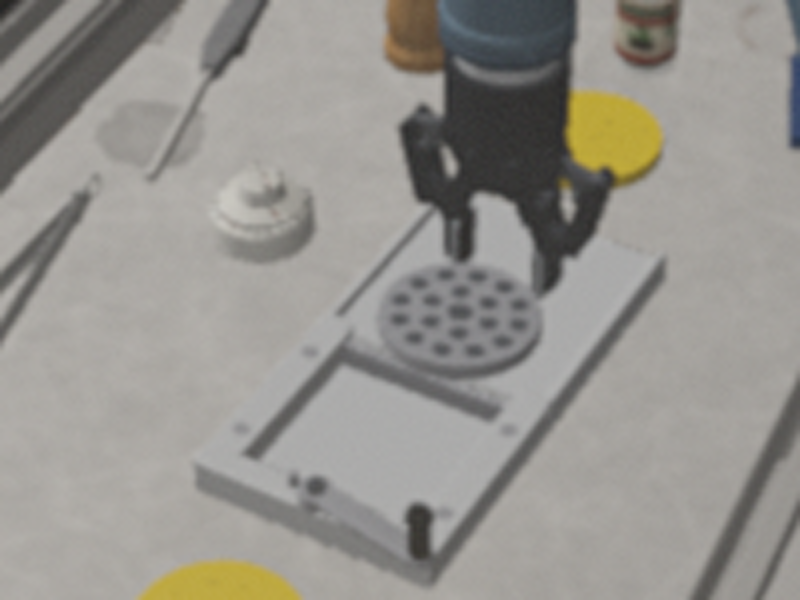

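```bash
python3 - <<'E'
from h import *
p=snapshot('scene');print(rk(cs(p,460,312,.028)))
# wall/lip reference: lip ends at walls, crest z .021
print([rk(cs(p,*q,.021)) for q in [(352,338),(508,402)]], rk(cs(p,316,487,.033)))
E
```

```text
[-31.1  -2. ]
[array([ 14.6, -51. ]), array([17.4, 56.9])] [141.    1.9]
```

```bash
python3 - <<'E'
from h import *
p=snapshot('scene');i=cv2.resize(p['image'][232:292,300:380],None,fx=10,fy=10,interpolation=cv2.INTER_CUBIC)
# overlay predicted: midline at z .024 curbs inner edges, circle plate guess, walls
def dr(pts,col):
    q=[]
    for a,b,z in pts:
        w=W(a/1000,b/1000);r,c=proj(p,np.array([w[0],w[1],z]));q.append([(c-300+.5)*10-.5,(r-232+.5)*10-.5])
    cv2.polylines(i,[np.int32(q)],False,col,1)
for s in (-1,1):
    dr([(-150,72*s,.024),(2,72*s,.024)],(255,0,0)); dr([(2,56*s,.024),(132,56*s,.024)],(255,0,0))
t=np.linspace(0,6.283,80)
dr([(-33+50*np.cos(a),-3+50*np.sin(a),.028) for a in t],(0,255,0))
dr([(22,-56,.021),(22,56,.021)],(255,0,0))
cv2.imwrite('pics/z7.png',i[:,:,::-1])
E
```

```text
(no output)
```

View pics/z7.png

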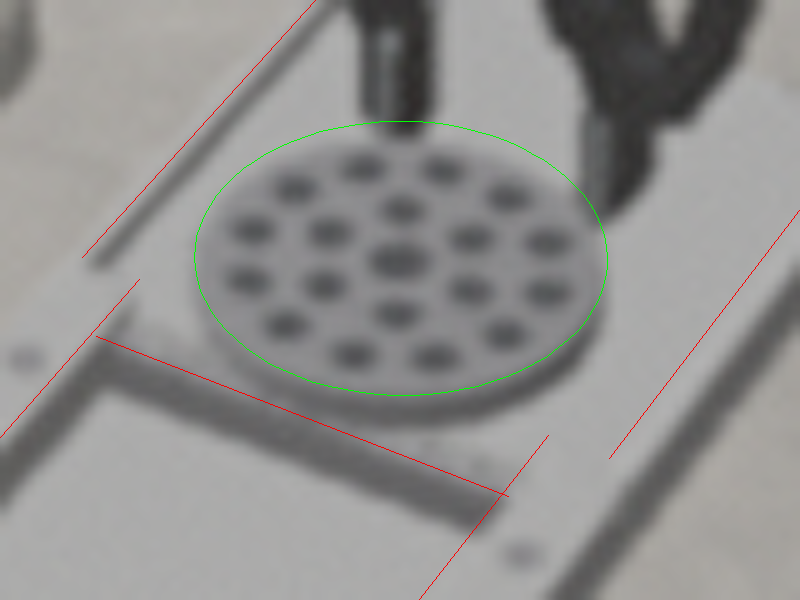

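The plate is moving properly; in the image it sits about 5 mm to the -y side of the middle, so I'll steer +y while pushing.

>>> step_arm:
  moves:
    - {"hand":5.0,"x":-0.1,"y":0.6,"z":0.1,"ax":0.0,"ay":0.0,"az":0.0}
    - {"hand":5.0,"x":-0.2,"y":1.2,"z":0.1,"ax":0.0,"ay":0.0,"az":0.0}
    - {"hand":5.0,"x":-0.25,"y":1.7,"z":0.1,"ax":0.0,"ay":0.0,"az":0.0}
    - {"hand":5.0,"x":-0.25,"y":2.2,"z":0.1,"ax":0.0,"ay":0.0,"az":0.0}
    - {"hand":5.0,"x":-0.25,"y":2.2,"z":0.1,"ax":0.0,"ay":0.0,"az":0.0}

```text
clock: 10.18
tool_pos: [0.5307, -0.1502, 0.0169]
tcp_rot: [0.739, 0.673, 0.0, 0.004]
ft_force: [0.4, 0.1, 0.1]
grip_width: 0.0503
```

```bash
cat >> h.py <<'E'
def zoom(n,a,b,z=.028,bx=1.5,by=2.5):
    s=robot.state();P=s['tool_pos'];print(P,rk(P),s['ft_force'])
    p=snapshot('scene');i=cv2.resize(p['image'][240:300,296:376],None,fx=10,fy=10,interpolation=cv2.INTER_CUBIC)
    def dr(pts,col):
        q=[]
        for a,b,z in pts:
            w=W((a+bx)/1000,(b+by)/1000);r,c=proj(p,np.array([w[0],w[1],z]));q.append([(c-296+.5)*10-.5,(r-240+.5)*10-.5])
        cv2.polylines(i,[np.int32(q)],False,col,1)
    for s in (-1,1):
        dr([(-150,72*s,.024),(2,72*s,.024)],(255,0,0)); dr([(2,56*s,.024),(132,56*s,.024)],(255,0,0))
    t=np.linspace(0,6.283,80)
    dr([(a+50*np.cos(k),b+50*np.sin(k),z) for k in t],(0,255,0))
    dr([(22,-56,.021),(22,56,.021)],(255,0,0))
    dr([(132,-56,.024),(132,56,.024)],(255,0,0))
    cv2.imwrite(f'pics/{n}.png',i[:,:,::-1])
E
python3 -c "
from h import *
zoom('z8',-13,-1)"
```

```text
[ 0.53070737 -0.15019216  0.01687623] [-58.3   4.2] [0.43577968 0.10338575 0.11566399]
```

View pics/z8.png

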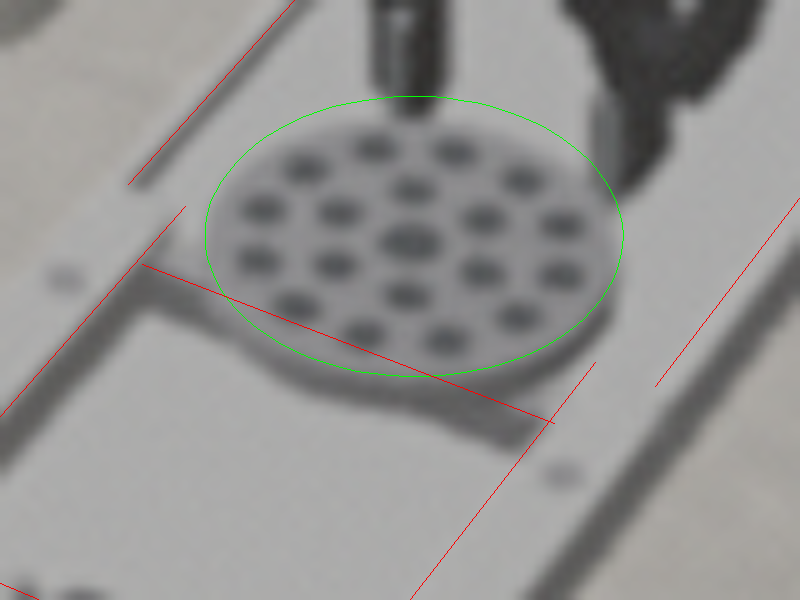

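>>> step_arm:
  moves:
    - {"hand":5.0,"x":0.05,"y":0.6,"z":0.1,"ax":0.0,"ay":0.0,"az":0.0}
    - {"hand":5.0,"x":0.1,"y":1.2,"z":0.1,"ax":0.0,"ay":0.0,"az":0.0}
    - {"hand":5.0,"x":0.15,"y":1.8,"z":0.1,"ax":0.0,"ay":0.0,"az":0.0}
    - {"hand":5.0,"x":0.2,"y":2.4,"z":0.1,"ax":0.0,"ay":0.0,"az":0.0}
    - {"hand":5.0,"x":0.25,"y":3.0,"z":0.1,"ax":0.0,"ay":0.0,"az":0.0}
    - {"hand":5.0,"x":0.25,"y":3.0,"z":0.1,"ax":0.0,"ay":0.0,"az":0.0}

```text
clock: 10.73
tool_pos: [0.5332, -0.119, 0.0179]
tcp_rot: [0.739, 0.673, 0.0, 0.003]
ft_force: [-0.0, 0.2, -1.2]
grip_width: 0.0499
```

```bash
python3 -c "
from h import *
zoom('z9',20,-1,.033)"
```

```text
[ 0.53324189 -0.11902994  0.01788799] [-27.    4.4] [-0.01782664  0.21300499 -1.1662929 ]
```

View pics/z9.png

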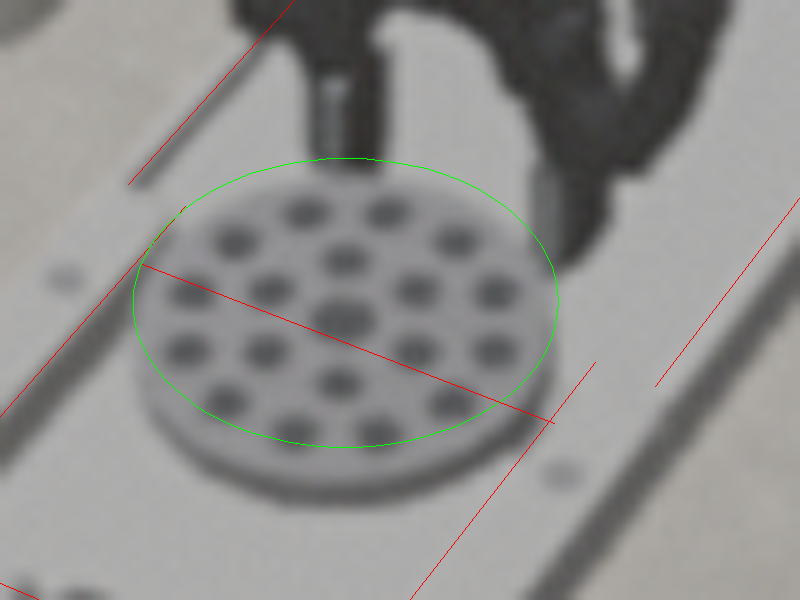

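Plate is tipping into the pocket. Raise tips above the crest and continue.

>>> step_arm:
  moves:
    - {"hand":5.0,"x":0.0,"y":0.4,"z":0.2,"ax":0.0,"ay":0.0,"az":0.0}
    - {"hand":5.0,"x":0.05,"y":0.9,"z":0.4,"ax":0.0,"ay":0.0,"az":0.0}
    - {"hand":5.0,"x":0.1,"y":1.4,"z":0.4,"ax":0.0,"ay":0.0,"az":0.0}
    - {"hand":5.0,"x":0.15,"y":1.9,"z":0.4,"ax":0.0,"ay":0.0,"az":0.0}
    - {"hand":5.0,"x":0.2,"y":2.4,"z":0.4,"ax":0.0,"ay":0.0,"az":0.0}
    - {"hand":5.0,"x":0.25,"y":2.9,"z":0.4,"ax":0.0,"ay":0.0,"az":0.0}
    - {"hand":5.0,"x":0.25,"y":3.4,"z":0.4,"ax":0.0,"ay":0.0,"az":0.0}
    - {"hand":5.0,"x":0.25,"y":3.4,"z":0.4,"ax":0.0,"ay":0.0,"az":0.0}

```text
clock: 11.45
tool_pos: [0.5355, -0.0841, 0.0217]
tcp_rot: [0.739, 0.674, 0.0, 0.003]
ft_force: [-0.6, 0.2, 0.8]
grip_width: 0.05
```

```bash
python3 -c "
from h import *
zoom('z10',56,-1,.027)"
```

```text
[ 0.53545428 -0.08408297  0.02171473] [8.  5.3] [-0.58282897  0.21343518  0.75278646]
```

View pics/z10.png

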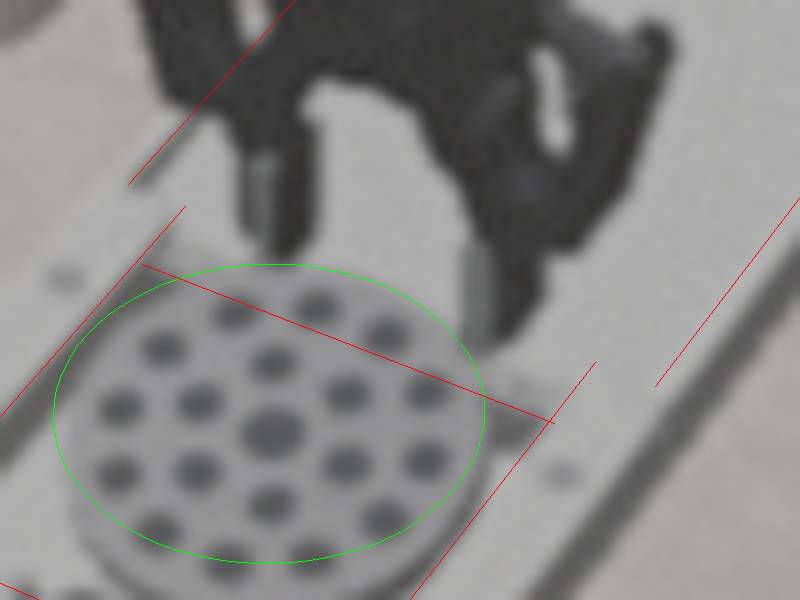

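>>> step_arm:
  moves:
    - {"hand":5.0,"x":0.05,"y":0.5,"z":0.0,"ax":0.0,"ay":0.0,"az":0.0}
    - {"hand":5.0,"x":0.1,"y":1.0,"z":0.0,"ax":0.0,"ay":0.0,"az":0.0}
    - {"hand":5.0,"x":0.15,"y":1.5,"z":0.0,"ax":0.0,"ay":0.0,"az":0.0}
    - {"hand":5.0,"x":0.2,"y":1.9,"z":0.0,"ax":0.0,"ay":0.0,"az":0.0}
    - {"hand":5.0,"x":0.2,"y":1.9,"z":0.0,"ax":0.0,"ay":0.0,"az":0.0}

```text
clock: 11.92
tool_pos: [0.5374, -0.0644, 0.0217]
tcp_rot: [0.739, 0.674, 0.0, 0.003]
ft_force: [-0.6, -0.2, -1.1]
grip_width: 0.0495
```

```bash
python3 -c "
from h import *
zoom('z11',77,-1,.016); shot('s11')"
```

```text
[ 0.53744854 -0.06437672  0.02172511] [27.8  5. ] [-0.57819859 -0.24742955 -1.1443238 ]
```

View pics/z11.png

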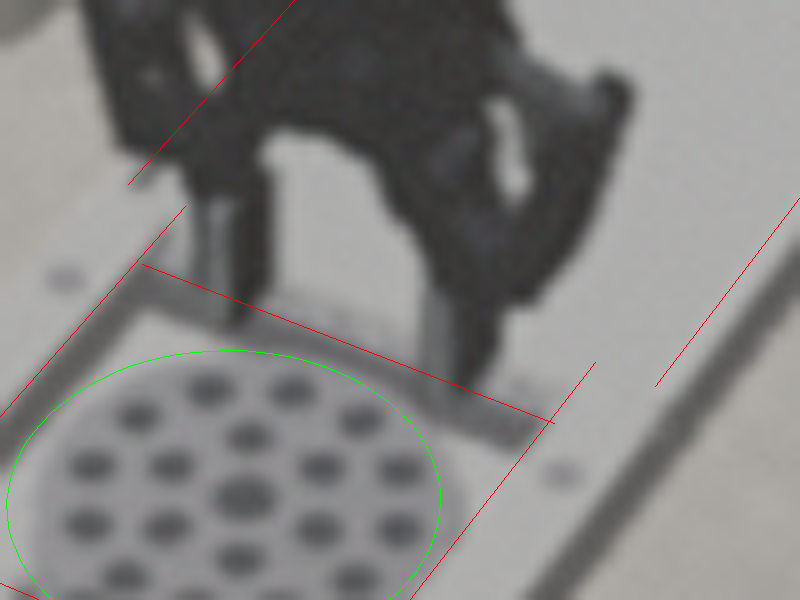

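View pics/s11.png

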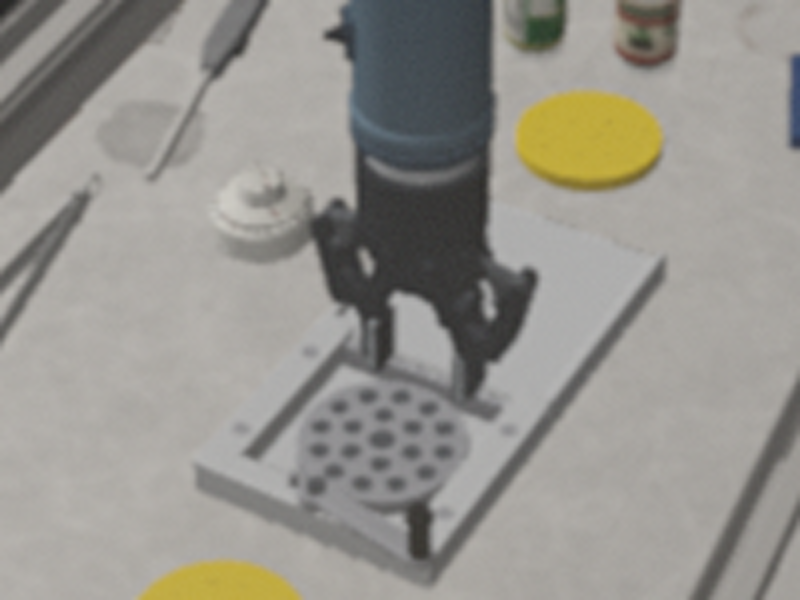

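Plate has dropped into the pocket. Retreat up and locate the stud for closing.

>>> step_arm:
  moves:
    - {"hand":5.0,"x":0.0,"y":-0.5,"z":1.5,"ax":0.0,"ay":0.0,"az":0.0}
    - {"hand":5.0,"x":0.0,"y":-1.5,"z":4.0,"ax":0.0,"ay":0.0,"az":0.0}
    - {"hand":0.0,"x":0.0,"y":-2.5,"z":7.0,"ax":0.0,"ay":0.0,"az":0.0}
    - {"hand":0.0,"x":-2.5,"y":-2.5,"z":9.0,"ax":0.0,"ay":0.0,"az":0.0}
    - {"hand":0.0,"x":-5.0,"y":-2.5,"z":9.0,"ax":0.0,"ay":0.0,"az":0.0}
    - {"hand":0.0,"x":-7.5,"y":-2.5,"z":9.0,"ax":0.0,"ay":0.0,"az":0.0}
    - {"hand":0.0,"x":-9.0,"y":-2.5,"z":9.0,"ax":0.0,"ay":0.0,"az":0.0}
    - {"hand":0.0,"x":-9.0,"y":-2.5,"z":9.0,"ax":0.0,"ay":0.0,"az":0.0}

```text
clock: 12.68
tool_pos: [0.4443, -0.0895, 0.1117]
tcp_rot: [0.739, 0.674, -0.0, 0.002]
ft_force: [-0.1, -0.2, -0.4]
grip_width: 0.0002
```

```bash
python3 - <<'E'
from h import *
s=robot.state();P=s['tool_pos'];print(P,rk(P),s['ft_force'])
p=shot('s12')
p=snapshot('top');i=cv2.resize(p['image'][220:330,215:385],None,fx=4.5,fy=4.5,interpolation=cv2.INTER_CUBIC);cv2.imwrite('pics/t12.png',i[:,:,::-1])
E
```

```text
[ 0.44433612 -0.08949573  0.1116851 ] [-5.4 95.6] [-0.06501787 -0.20768158 -0.39282386]
```

View pics/s12.png

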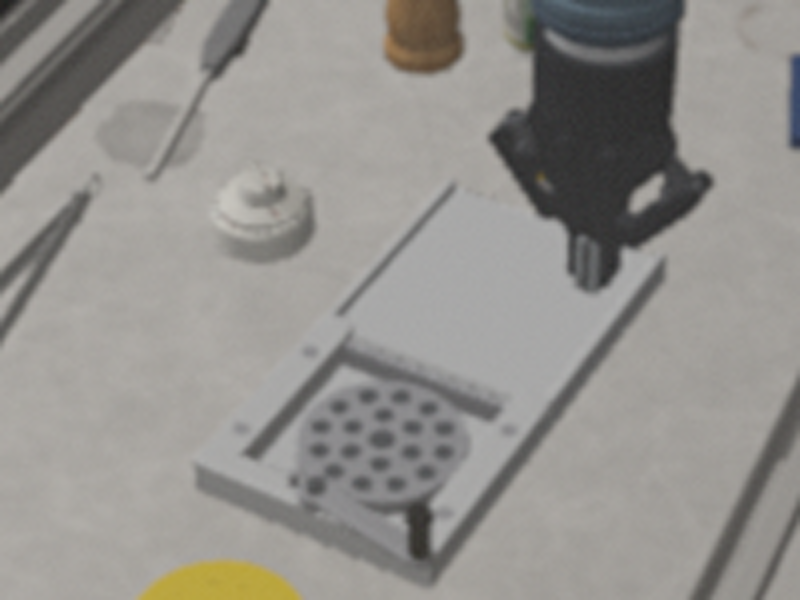

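View pics/t12.png

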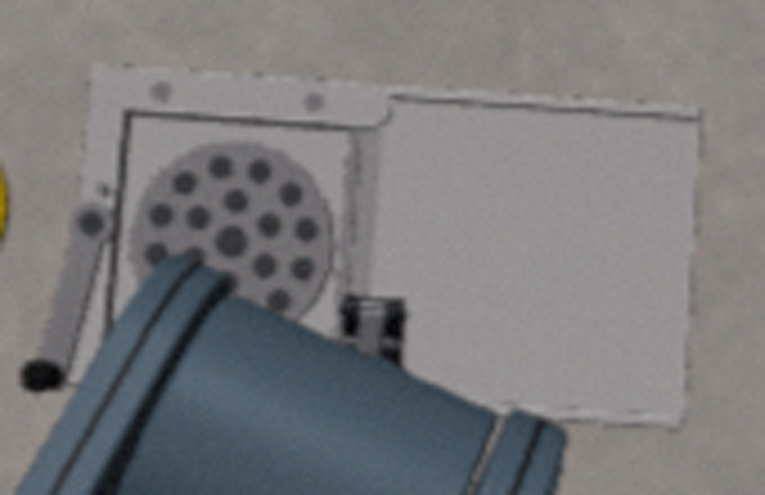

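```bash
python3 - <<'E'
from h import *
p=snapshot('top')
g=lambda u,v,z:onz(p,(v+.5)/4.5-.5+220,(u+.5)/4.5-.5+215,z)
print('plate',rk(g(232,241,.016)),'stud',rk(g(42,375,.065)),g(42,375,.065),'pivot',rk(g(91,222,.033)))
for u,v in [(150,190),(250,170),(315,250),(232,215),(180,240)]:
    r=(v+.5)/4.5-.5+220;c=(u+.5)/4.5-.5+215; print(dep(p,r,c))
s=snapshot('scene')
for u,v in [(330,440),(350,400),(420,395),(450,440),(400,480),(365,470),(400,440)]:
    print('s',dep(s,(v+.5)/4-.5+180,(u+.5)/4-.5+225))
P=robot.state()['tool_pos'];print(P)
for th in list(np.arange(1.7,-.15,-.1)):
    st=np.array([.141,0])+.075*np.array([-np.cos(th),np.sin(th)]);tg=np.array([np.sin(th),np.cos(th)])
    print(round(th,2),np.round(W(*(st+.021*tg))*100,2))
E
```

```text
plate [74.6  2.8] stud [150.9  72.8] [0.48072681 0.06420139 0.065     ] pivot [140.9  -0.9]
[0.56951288 0.02211411 0.01582969]
[ 0.57817648 -0.02709506  0.01756552]
[ 0.53848821 -0.05839783  0.01619935]
[ 0.5563195  -0.01815279  0.01739584]
[0.54470308 0.00740046 0.01636414]
s [ 0.56734295 -0.00248259  0.01704369]
s [ 0.57026849 -0.03492202  0.01945306]
s [ 0.53657409 -0.05968537  0.01531252]
s [ 0.50437556 -0.03094869  0.01724639]
s [0.51787736 0.0081708  0.0151803 ]
s [0.53776821 0.01239508 0.01873024]
s [ 0.53163967 -0.02127845  0.01477022]
[ 0.44885998 -0.09060265  0.11212467]
1.7 [48.36  8.46]
1.6 [48.03  7.76]
1.5 [47.77  7.02]
1.4 [47.59  6.27]
1.3 [47.48  5.49]
1.2 [47.45  4.72]
1.1 [47.49  3.94]
1.0 [47.62  3.17]
0.9 [47.82  2.42]
0.8 [48.09  1.69]
0.7 [48.44  0.99]
0.6 [48.85  0.33]
0.5 [49.33 -0.28]
0.4 [49.86 -0.85]
0.3 [50.45 -1.35]
0.2 [51.09 -1.8 ]
0.1 [51.77 -2.18]
-0.0 [52.49 -2.49]
-0.1 [53.23 -2.73]
```

>>> step_arm:
  moves:
    - {"hand":0.0,"x":0.7,"y":3.3,"z":0.0,"ax":0.0,"ay":0.0,"az":0.0}
    - {"hand":0.0,"x":1.4,"y":6.6,"z":0.0,"ax":0.0,"ay":0.0,"az":0.0}
    - {"hand":0.0,"x":2.1,"y":9.9,"z":0.0,"ax":0.0,"ay":0.0,"az":0.0}
    - {"hand":0.0,"x":2.8,"y":13.2,"z":0.0,"ax":0.0,"ay":0.0,"az":0.0}
    - {"hand":0.0,"x":3.4,"y":16.5,"z":0.0,"ax":0.0,"ay":0.0,"az":0.0}
    - {"hand":0.0,"x":3.4,"y":19.0,"z":0.0,"ax":0.0,"ay":0.0,"az":0.0}
    - {"hand":0.0,"x":3.4,"y":19.0,"z":0.0,"ax":0.0,"ay":0.0,"az":0.0}

```text
clock: 13.47
tool_pos: [0.4837, 0.1038, 0.1118]
tcp_rot: [0.737, 0.675, 0.001, 0.003]
ft_force: [-0.2, -0.0, -0.0]
grip_width: 0.0001
```

>>> step_arm:
  moves:
    - {"hand":0.0,"x":0.0,"y":0.0,"z":-2.5,"ax":0.0,"ay":0.0,"az":0.0}
    - {"hand":0.0,"x":0.0,"y":0.0,"z":-5.0,"ax":0.0,"ay":0.0,"az":0.0}
    - {"hand":0.0,"x":0.0,"y":0.0,"z":-7.0,"ax":0.0,"ay":0.0,"az":0.0}
    - {"hand":0.0,"x":0.0,"y":0.0,"z":-7.0,"ax":0.0,"ay":0.0,"az":0.0}

```text
clock: 13.8
tool_pos: [0.4815, 0.1036, 0.0382]
tcp_rot: [0.737, 0.676, -0.001, 0.001]
ft_force: [-0.8, -0.1, 0.7]
grip_width: 0.0
```

```bash
python3 - <<'E'
from h import *
s=robot.state();P=s['tool_pos'];print(P,rk(P),s['ft_force'])
p=shot('s13')
E
```

```text
[0.48149853 0.1036291  0.03822014] [190.3  75.4] [-0.76151801 -0.08935157  0.72360503]
```

View pics/s13.png

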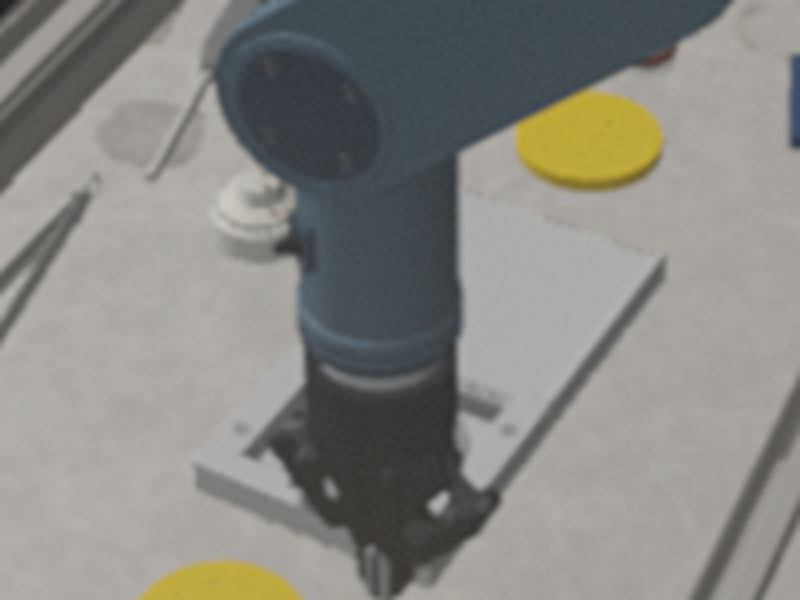

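>>> step_arm:
  moves:
    - {"hand":0.0,"x":0.0,"y":-1.0,"z":0.4,"ax":0.0,"ay":0.0,"az":0.0}
    - {"hand":0.0,"x":0.1,"y":-1.9,"z":0.4,"ax":0.0,"ay":0.0,"az":0.0}
    - {"hand":0.0,"x":-0.2,"y":-2.6,"z":0.4,"ax":0.0,"ay":0.0,"az":0.0}
    - {"hand":0.0,"x":-0.4,"y":-3.4,"z":0.4,"ax":0.0,"ay":0.0,"az":0.0}
    - {"hand":0.0,"x":-0.55,"y":-4.1,"z":0.4,"ax":0.0,"ay":0.0,"az":0.0}
    - {"hand":0.0,"x":-0.65,"y":-4.9,"z":0.4,"ax":0.0,"ay":0.0,"az":0.0}
    - {"hand":0.0,"x":-0.7,"y":-5.65,"z":0.4,"ax":0.0,"ay":0.0,"az":0.0}
    - {"hand":0.0,"x":-0.65,"y":-6.4,"z":0.4,"ax":0.0,"ay":0.0,"az":0.0}

```text
clock: 14.52
tool_pos: [0.476, 0.0387, 0.0442]
tcp_rot: [0.737, 0.675, -0.0, 0.002]
ft_force: [1.1, 1.7, -0.2]
grip_width: 0.0
```

```bash
python3 - <<'E'
from h import *
s=robot.state();P=s['tool_pos'];print(P,rk(P),s['ft_force'])
p=shot('s14')
E
```

```text
[0.47599871 0.03873287 0.04424061] [125.1  75.2] [ 1.10435563  1.74214373 -0.21088983]
```

View pics/s14.png

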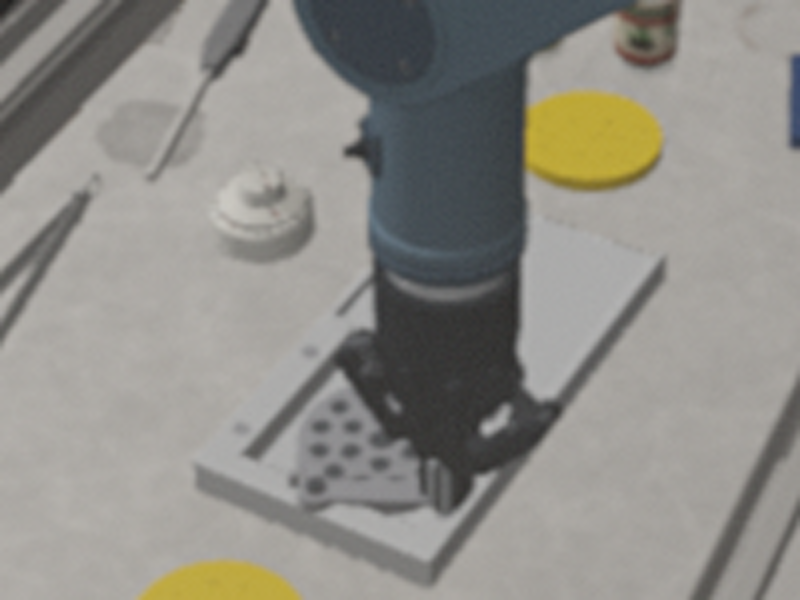

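>>> step_arm:
  moves:
    - {"hand":0.0,"x":0.0,"y":-0.7,"z":-0.1,"ax":0.0,"ay":0.0,"az":0.0}
    - {"hand":0.0,"x":0.2,"y":-1.45,"z":-0.1,"ax":0.0,"ay":0.0,"az":0.0}
    - {"hand":0.0,"x":0.5,"y":-2.2,"z":-0.1,"ax":0.0,"ay":0.0,"az":0.0}
    - {"hand":0.0,"x":0.85,"y":-2.9,"z":-0.1,"ax":0.0,"ay":0.0,"az":0.0}
    - {"hand":0.0,"x":1.25,"y":-3.55,"z":-0.1,"ax":0.0,"ay":0.0,"az":0.0}
    - {"hand":0.0,"x":1.7,"y":-4.15,"z":-0.1,"ax":0.0,"ay":0.0,"az":0.0}
    - {"hand":0.0,"x":2.25,"y":-4.7,"z":-0.1,"ax":0.0,"ay":0.0,"az":0.0}
    - {"hand":0.0,"x":2.85,"y":-5.2,"z":-0.1,"ax":0.0,"ay":0.0,"az":0.0}

```text
clock: 15.23
tool_pos: [0.5051, -0.015, 0.0431]
tcp_rot: [0.738, 0.675, -0.001, 0.002]
ft_force: [-1.3, 0.3, -0.0]
grip_width: 0.0
```

```bash
python3 - <<'E'
from h import *
s=robot.state();P=s['tool_pos'];print(P,rk(P),s['ft_force'])
p=shot('s15')
E
```

```text
[ 0.50513921 -0.01501626  0.04306496] [74.1 41.5] [-1.2878754   0.34491913 -0.0371505 ]
```

View pics/s15.png

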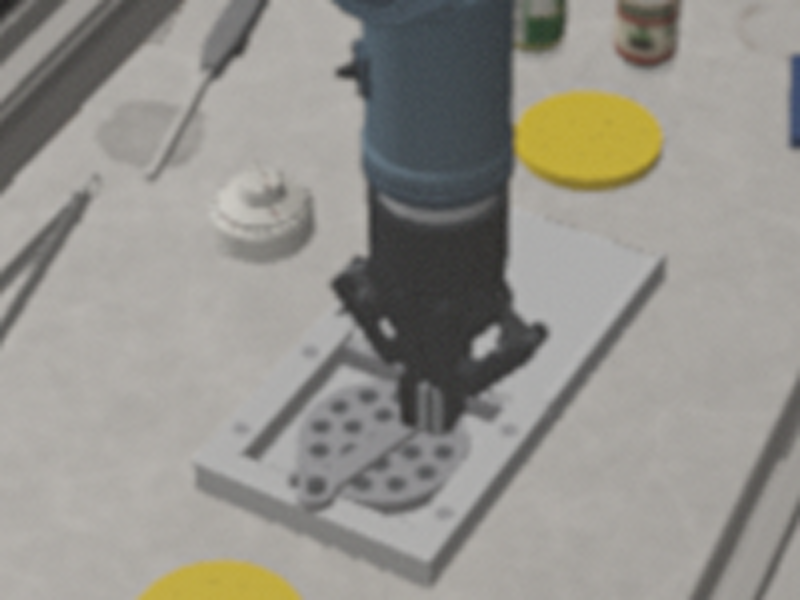

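>>> step_arm:
  moves:
    - {"hand":0.0,"x":0.6,"y":-0.3,"z":0.0,"ax":0.0,"ay":0.0,"az":0.0}
    - {"hand":0.0,"x":1.25,"y":-0.7,"z":0.0,"ax":0.0,"ay":0.0,"az":0.0}
    - {"hand":0.0,"x":1.7,"y":-0.9,"z":0.0,"ax":0.0,"ay":0.0,"az":0.0}
    - {"hand":0.0,"x":1.7,"y":-0.9,"z":0.0,"ax":0.0,"ay":0.0,"az":0.0}

```text
clock: 15.62
tool_pos: [0.5229, -0.0249, 0.0429]
tcp_rot: [0.738, 0.675, -0.001, 0.001]
ft_force: [-4.1, 0.8, 2.1]
grip_width: -0.0002
```

>>> step_arm:
  moves:
    - {"hand":0.0,"x":0.3,"y":-0.1,"z":0.0,"ax":0.0,"ay":0.0,"az":0.0}
    - {"hand":0.0,"x":0.3,"y":-0.1,"z":0.0,"ax":0.0,"ay":0.0,"az":0.0}

```text
clock: 15.78
tool_pos: [0.5231, -0.0251, 0.0424]
tcp_rot: [0.737, 0.675, -0.003, -0.002]
ft_force: [-9.3, 2.0, 6.3]
grip_width: -0.0
```

```bash
python3 - <<'E'
from h import *
s=robot.state();P=s['tool_pos'];print(P,rk(P),s['ft_force'])
p=shot('s16')
E
```

```text
[ 0.52306073 -0.025141    0.04239703] [65.6 22.8] [-9.34985871  1.95109978  6.3137763 ]
```

View pics/s16.png

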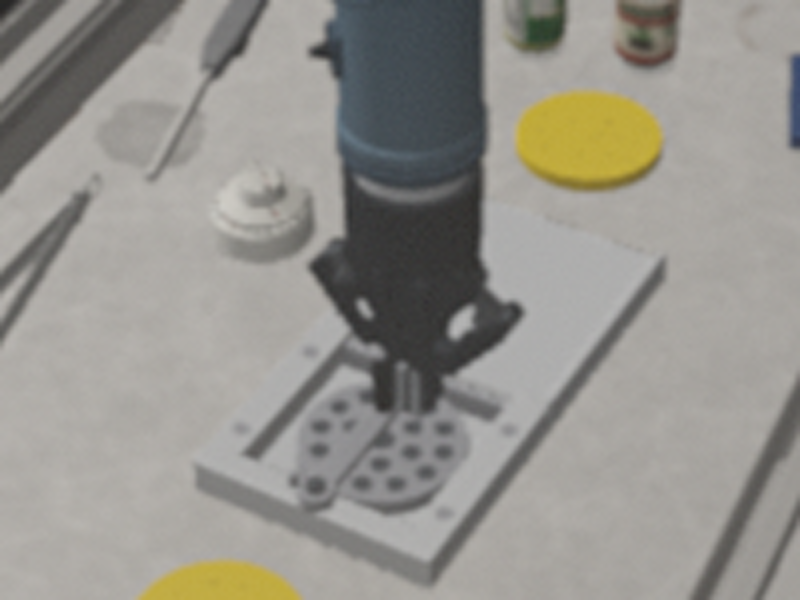

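Contact force rises against the stop (9 N) with no further motion, so the latch is shut. Retreat to the +y side and up, then look.

>>> step_arm:
  moves:
    - {"hand":0.0,"x":-1.0,"y":0.0,"z":0.0,"ax":0.0,"ay":0.0,"az":0.0}
    - {"hand":0.0,"x":-2.5,"y":0.0,"z":1.0,"ax":0.0,"ay":0.0,"az":0.0}
    - {"hand":0.0,"x":-4.0,"y":0.0,"z":4.0,"ax":0.0,"ay":0.0,"az":0.0}
    - {"hand":0.0,"x":-6.0,"y":-3.0,"z":7.0,"ax":0.0,"ay":0.0,"az":0.0}
    - {"hand":0.0,"x":-8.0,"y":-6.0,"z":10.0,"ax":0.0,"ay":0.0,"az":0.0}
    - {"hand":0.0,"x":-10.0,"y":-9.0,"z":12.0,"ax":0.0,"ay":0.0,"az":0.0}
    - {"hand":0.0,"x":-12.0,"y":-12.0,"z":14.0,"ax":0.0,"ay":0.0,"az":0.0}
    - {"hand":0.0,"x":-14.0,"y":-15.0,"z":16.0,"ax":0.0,"ay":0.0,"az":0.0}

```text
clock: 16.5
tool_pos: [0.3869, -0.1698, 0.1997]
tcp_rot: [0.737, 0.676, -0.003, -0.001]
ft_force: [0.6, -0.8, -0.6]
grip_width: -0.0003
```

```bash
python3 - <<'E'
from h import *
s=robot.state();P=s['tool_pos'];print(P,rk(P),s['ft_force'])
p=shot('s17')
p=snapshot('top');i=cv2.resize(p['image'][220:330,215:385],None,fx=4.5,fy=4.5,interpolation=cv2.INTER_CUBIC);cv2.imwrite('pics/t17.png',i[:,:,::-1])
E
```

```text
[ 0.38692066 -0.16984942  0.19969461] [-90.4 145.7] [ 0.64419568 -0.82050494 -0.55673732]
```

View pics/s17.png

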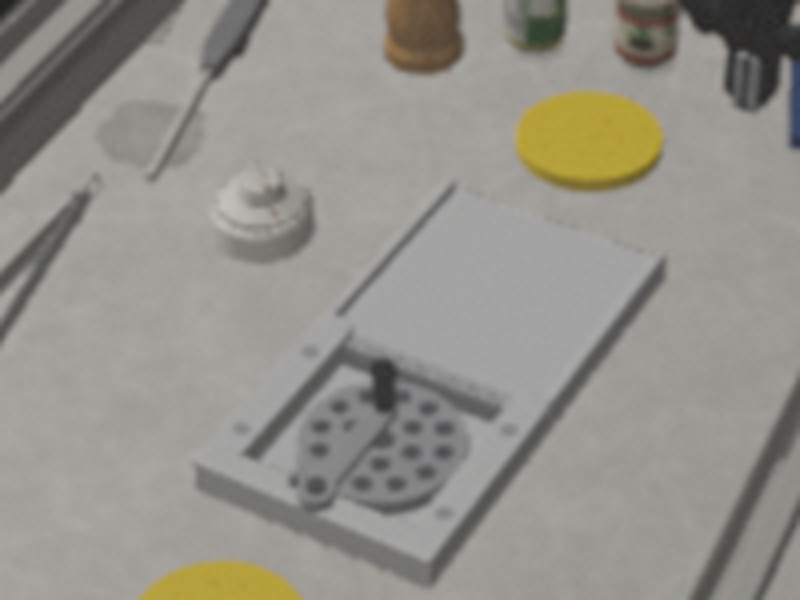

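View pics/t17.png

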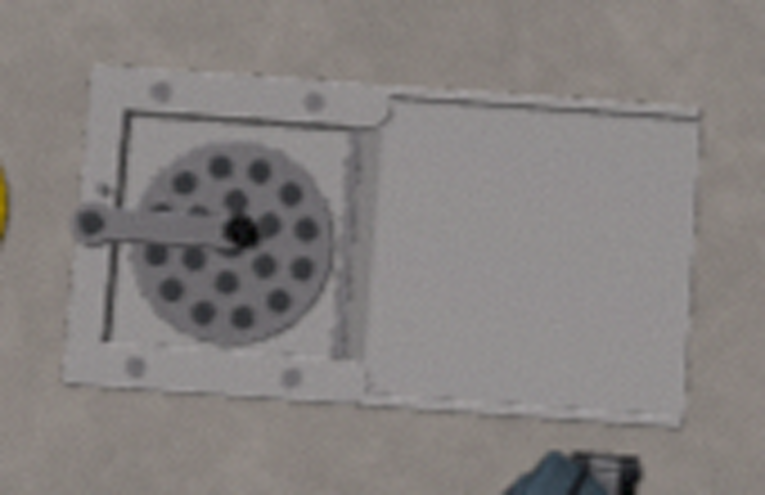

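The top view shows the latch in line with the rack (pivot (91,222), stud (241,232), about 0 rad) and the plate flat in the pocket. The hand is clear and the bystanders have not moved.

```bash
python3 - <<'E'
from h import *
p=snapshot('top')
g=lambda u,v,z:onz(p,(v+.5)/4.5-.5+220,(u+.5)/4.5-.5+215,z)
a=rk(g(91,222,.033));b=rk(g(241,232,.065));print('latch',np.arctan2(b[1]-a[1],a[0]-b[0]),'stud',b)
for k in ['kitchen_timer','mill','jar_a']:
    print(k,[np.round(onz(p,*d['position'],0),3) for d in spot_point(k,p)[:2]])
print(robot.state()['qvel'])
print(robot.finish_job())
E
```

```text
latch 0.023617655004950524 stud [64.7  0.9]
kitchen_timer [array([ 0.706, -0.176,  0.   ]), array([ 0.628, -0.435,  0.   ])]
mill [array([ 0.695, -0.392,  0.   ]), array([ 0.538, -0.161,  0.   ])]
jar_a [array([ 0.626, -0.434,  0.   ]), array([ 0.547, -0.455,  0.   ])]
[ 0.02175682  0.00998302  0.00701574 -0.00213483  0.00198464 -0.00342345]
the job is handed in; nothing more can be done
None
```

The plate is in the pocket with the latch shut over it, and I have handed the job in. It finished at about 17 s of the 64 s allowed; no verdict came back.

I swung the latch out to about 1.7 rad with the closed fingers. Then I pushed the plate over the lip with two parted fingers and swung the latch back until it met its stop (9 N contact force).

Last checks:
- **Plate:** it measured flat, top about 16 mm above the bench. Its centre was about 4 mm from the pocket's centre when I measured it before closing the latch, and it looked unmoved in the final pictures.
- **Latch:** about 0.02 rad from shut.
- **Hand:** clear of everything, with the tool about 0.2 m above the bench.
- **Timer, mill and jars:** within about 10 mm of their starting positions, which is within the scatter of the measurements. The arm passed nowhere near them.

Two things disagreed along the way:
- **First push:** the fingertips were too high, rode onto the plate and dragged it about 2 cm along the deck. I backed off and repeated the push lower.
- **Position mismatch:** the tool position the robot reported and the camera differed by about 4 mm sideways. I steered by the picture instead.

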